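Press-test push locks and sort them

TASK

Press-test the push locks that stand on the bench: lift the tester off its hook, press the barrel of every lock straight in with the tester's tip as far as it will go, without forcing it and never with the gripper itself, and hang the tester back on its hook. A sound lock's barrel sinks in nearly flush and stays there, a faulty one stops after a few millimetres: stand the sound locks upright, side by side, in the blue tray and put the faulty ones in the red bin. Leave the jar, the screwdriver and the padlock where they are.

Things in the scene. Friction and masses are not known exactly. Their poses are not given: they have to be found in the camera images.
- tester: push tester, a round pen-shaped tool 155 mm long, 130 g. Origin at the centre of its tip's flat end, z up the tool. White tip 8 mm across, steel stem 10 mm across up to z 85 mm, aluminium collar 34 mm across (z 85-91), smooth orange grip 22 mm across with two black bands (z 91-155). It hangs upright with its collar on the stand's fork, tip 40 mm above the bench
- tester_collar (a point): the centre of the underside of the tester's collar, on its axis, 85 mm above its tip
- stand: fixed tool stand, origin on the bench under the hanging tester. Base plate 76 x 80 x 8 mm (x +7 to +83 mm), post 25 mm square at x +46 mm, nothing higher than 133 mm. On it a level steel fork hook open to the stand's -x: two prongs 10 mm wide, 17 mm apart, x -25 to +40 mm, their top 125 mm above the bench
- stand_seat (a point): where the centre of the collar's underside belongs on top of the fork, 125 mm up; axes as the stand. The prongs' open ends turn up 8 mm (x -25 to -20 mm) and an 8 mm high stop stands at x +20 to +25 mm: lift the tester more than 8 mm, then draw it out along -x (75 mm or more clears the fork); hang it back the same way
- tray: fixed blue tray for sound locks, outside 272 (x) x 132 (y) x 36 mm high, walls and floor 6 mm thick. Origin under its centre, on the bench
- bin: fixed red reject bin, outside 132 x 132 x 48 mm high, walls and floor 6 mm thick. Origin under its centre, on the bench
- jar: small closed jar 56 mm across, 65 mm high, a bystander
- driver: screwdriver 150 mm long lying on the bench, a bystander
- padlock: small brass padlock 40 x 22 x 62 mm, a bystander
- lock_a: push lock, dark steel body 50 (x) x 28 (y) x 34 (z) mm, about 180 g, standing on the bench with its brass barrel up. Origin at the centre of its underside. Absent in some starts (4 to 6 of the six locks are there). None, one or two of those present are faulty; they look the same until pressed
- lock_a_barrel: brass barrel of lock_a, 18 mm across, with a keyway, in the middle of its top. Origin at the centre of its face, the point to press: 45 mm above the lock's underside, 11 mm above its top. It slides in against about 5 N of friction and stays where it is left; a sound one sinks 8 mm to its stop (face 37 mm above the underside), a faulty one stops after 3 mm (face 42 mm above the underside)
- lock_b: push lock, dark steel body 50 (x) x 28 (y) x 34 (z) mm, about 180 g, standing on the bench with its brass barrel up. Origin at the centre of its underside. Absent in some starts (4 to 6 of the six locks are there). None, one or two of those present are faulty; they look the same until pressed
- lock_b_barrel: brass barrel of lock_b, 18 mm across, with a keyway, in the middle of its top. Origin at the centre of its face, the point to press: 45 mm above the lock's underside, 11 mm above its top. It slides in against about 5 N of friction and stays where it is left; a sound one sinks 8 mm to its stop (face 37 mm above the underside), a faulty one stops after 3 mm (face 42 mm above the underside)
- lock_c: push lock, dark steel body 50 (x) x 28 (y) x 34 (z) mm, about 180 g, standing on the bench with its brass barrel up. Origin at the centre of its underside. Absent in some starts (4 to 6 of the six locks are there). None, one or two of those present are faulty; they look the same until pressed
- lock_c_barrel: brass barrel of lock_c, 18 mm across, with a keyway, in the middle of its top. Origin at the centre of its face, the point to press: 45 mm above the lock's underside, 11 mm above its top. It slides in against about 5 N of friction and stays where it is left; a sound one sinks 8 mm to its stop (face 37 mm above the underside), a faulty one stops after 3 mm (face 42 mm above the underside)
- lock_d: push lock, dark steel body 50 (x) x 28 (y) x 34 (z) mm, about 180 g, standing on the bench with its brass barrel up. Origin at the centre of its underside. Absent in some starts (4 to 6 of the six locks are there). None, one or two of those present are faulty; they look the same until pressed
- lock_d_barrel: brass barrel of lock_d, 18 mm across, with a keyway, in the middle of its top. Origin at the centre of its face, the point to press: 45 mm above the lock's underside, 11 mm above its top. It slides in against about 5 N of friction and stays where it is left; a sound one sinks 8 mm to its stop (face 37 mm above the underside), a faulty one stops after 3 mm (face 42 mm above the underside)
- lock_e: push lock, dark steel body 50 (x) x 28 (y) x 34 (z) mm, about 180 g, standing on the bench with its brass barrel up. Origin at the centre of its underside. Absent in some starts (4 to 6 of the six locks are there). None, one or two of those present are faulty; they look the same until pressed
- lock_e_barrel: brass barrel of lock_e, 18 mm across, with a keyway, in the middle of its top. Origin at the centre of its face, the point to press: 45 mm above the lock's underside, 11 mm above its top. It slides in against about 5 N of friction and stays where it is left; a sound one sinks 8 mm to its stop (face 37 mm above the underside), a faulty one stops after 3 mm (face 42 mm above the underside)
- lock_f: push lock, dark steel body 50 (x) x 28 (y) x 34 (z) mm, about 180 g, standing on the bench with its brass barrel up. Origin at the centre of its underside. Absent in some starts (4 to 6 of the six locks are there). None, one or two of those present are faulty; they look the same until pressed
- lock_f_barrel: brass barrel of lock_f, 18 mm across, with a keyway, in the middle of its top. Origin at the centre of its face, the point to press: 45 mm above the lock's underside, 11 mm above its top. It slides in against about 5 N of friction and stays where it is left; a sound one sinks 8 mm to its stop (face 37 mm above the underside), a faulty one stops after 3 mm (face 42 mm above the underside)

How it is judged (in metres and radians):
On the way, in this order (a step that is already met when the one before it is completed fails the run):
1. the tester has been lifted off its hook and away from it (6 cm) (distance between tester_collar and stand_seat above 0.06 m), for 0.2 s.
2. every lock present has had its barrel pressed in to its stop (sound: at least 6.5 mm, faulty: at least 2.3 mm) while the tester is off its hook (z of lock_a_barrel in the frame of lock_a below 0.0385 m and z of lock_b_barrel in the frame of lock_b below 0.0427 m and z of lock_c_barrel in the frame of lock_c below 0.0385 m and z of lock_d_barrel in the frame of lock_d below 0.0385 m and z of lock_e_barrel in the frame of lock_e below 0.0427 m and z of lock_f_barrel in the frame of lock_f below 0.0385 m and distance between tester_collar and stand_seat above 0.06 m), for 0.2 s.
At the end, for the whole second after the job is handed in: The tester hangs upright on its hook (collar within 9 mm of the seat, tilt under 0.15 rad). Every sound lock present stands upright (tilt under 0.2 rad) on the floor of the blue tray, every faulty lock present lies or stands inside the red bin, all at rest and with the barrels still pressed in (distance between tester_collar and stand_seat below 0.009 m and angle between tester's own z axis and vertical below 0.15 rad and linear speed of each of tester, lock_a, lock_b, lock_c, lock_d, lock_e, lock_f below 0.03 m/s and x of lock_a in the frame of tray between -0.13 and 0.13 m and y of lock_a in the frame of tray between -0.06 and 0.06 m and z of lock_a in the frame of tray between 0 and 0.012 m and angle between each of lock_a, lock_c, lock_d, lock_f's own z axis and vertical below 0.2 rad and z of lock_a_barrel in the frame of lock_a below 0.0385 m and x of lock_b in the frame of bin between -0.06 and 0.06 m and y of lock_b in the frame of bin between -0.06 and 0.06 m and z of lock_b in the frame of bin between 0 and 0.04 m and z of lock_b_barrel in the frame of lock_b below 0.0427 m and x of lock_c in the frame of tray between -0.13 and 0.13 m and y of lock_c in the frame of tray between -0.06 and 0.06 m and z of lock_c in the frame of tray between 0 and 0.012 m and z of lock_c_barrel in the frame of lock_c below 0.0385 m and x of lock_d in the frame of tray between -0.13 and 0.13 m and y of lock_d in the frame of tray between -0.06 and 0.06 m and z of lock_d in the frame of tray between 0 and 0.012 m and z of lock_d_barrel in the frame of lock_d below 0.0385 m and x of lock_e in the frame of bin between -0.06 and 0.06 m and y of lock_e in the frame of bin between -0.06 and 0.06 m and z of lock_e in the frame of bin between 0 and 0.04 m and z of lock_e_barrel in the frame of lock_e below 0.0427 m and x of lock_f in the frame of tray between -0.13 and 0.13 m and y of lock_f in the frame of tray between -0.06 and 0.06 m and z of lock_f in the frame of tray between 0 and 0.012 m and z of lock_f_barrel in the frame of lock_f below 0.0385 m); the robot touches nothing.
It fails at once if the gripper's fingers press on a lock's barrel (contact force between the fingers and lock_a_barrel above 4 N or contact force between the fingers and lock_b_barrel above 4 N or contact force between the fingers and lock_c_barrel above 4 N or contact force between the fingers and lock_d_barrel above 4 N or contact force between the fingers and lock_e_barrel above 4 N or contact force between the fingers and lock_f_barrel above 4 N).
It fails at once if a lock is forced: pressed with more than 40 N by the tester (contact force between tester and lock_a above 40 N or contact force between tester and lock_b above 40 N or contact force between tester and lock_c above 40 N or contact force between tester and lock_d above 40 N or contact force between tester and lock_e above 40 N or contact force between tester and lock_f above 40 N).
It fails at once if the jar, the screwdriver or the padlock is moved more than 3 cm (distance of any of jar, driver, padlock from where it was at the start of the episode above 0.03 m).
Of lock_a, lock_b, lock_c, lock_d, lock_e, lock_f only 4 to 6 are there at a start; the rules pass over those that are not, and their reading is None.
At some moment in a run one of lock_a, lock_b, lock_c, lock_d, lock_e, lock_f may be knocked a few centimetres aside while the robot is not near it.
It also fails if it takes over 210 s, if anything falls off the work surface, if the arm or the gripper's body presses on something with over 40 N, if the wrist force passes 120 N, or if a joint passes its speed limit or range.

ROBOT

A 7-joint arm with a two-finger parallel gripper is mounted at the origin on the work surface. World frame = base frame: x ahead of the robot, y to its left, z up, the work surface at z = 0. Lengths are in m, angles in degrees, forces in N, time in s.
With the tool pointing down it reaches from about 0.35 to 0.9 m from the base axis. Payload 8.1 kg.
Tool frame: the origin (TCP) lies midway between the tips of the shut fingers; the grasp point (between the pads) lies 19 mm behind it; z points along the fingers, y is the direction in which the jaws open and shut (so a half turn about z gives the same grasp; the last joint's range is limited). The gripper opens to 85 mm and grips with 20 to 120 N. Pads are 22 mm wide; open, the fingers measure 114 mm over their backs; the gripper's body (76 mm by 85 mm) begins 54 mm behind the grasp point. The pads swing forward as they close: fully open they stand 13 mm farther back than shut.
Start: joints at [59.095, 24.895, 1.432, 90.138, -0.665, 64.973, -4.303], TCP at [0.264, -0.566, 0.231] pointing down, gripper open.
Joint ranges: [-149.89, 149.89], [-25.12, 119.58], [-72.63, 75.52], [4.76, 147.25], [-75.54, 255.54], [6.69, 114.76], [-157.13, 157.13]. Speed limits (degrees/s): [127.2, 127.2, 172.46, 172.46, 180, 180, 180].

INTERFACE

Orientations are given as [roll, pitch, yaw] about the fixed x, y, z axes, in that order (R = Rz(yaw) Ry(pitch) Rx(roll)).
In Python, from plant import robot gives the robot as it stands.
- The arm moves only by the tool jog_arm, never from a script. Its argument "targets" is a list of rows, each an object with "delta_pos": the shift along the world's x, y, z each as a share of 0.2 m, from -1 to 1, a list of three; "twist": the turn, a rotation vector about the world's x, y, z each as a share of 180 degrees, from -1 to 1, a list of three. A call has exactly 5 rows; each row is the pose to reach, as a shift and turn from the pose commanded when the call began, turning the shorter way round; what a row does not reach only later rows make up. A row lasts 1/8 s, in which the tool goes at most 62.5 mm and 10.7 degrees, less where a joint would pass 70% of its speed; a pose out of reach is approached as far as the arm can. A call with a number of a shift or a turn outside -1 to 1 is refused whole. A call with a gripper value outside its range is refused whole. "claw" is the finger opening in mm, from 0 to 85.4, set as the call begins (left out, the last holds). The fingers move at their own pace and stop on an object; "force" is the grip in N (left out, the last holds). Time passes only in rows, so rows that repeat a pose let the fingers close, or fill a call up. It gives the time, the measured TCP pose, the force and the opening at its end, in the units of the state.
- robot.get_obs(): the state, without advancing time (a new reading comes with each control period).
- robot.camera(name): name is "scene" or "top" or "wrist"; returns the picture (480x640x3 uint8, blue, green, red); there is no depth.
- robot.calibration(name): a dict with "vfov" (degrees; the focal length in pixels is half the picture's height over the tangent of half this angle, whatever the lens; pixels are square), "cx", "cy" (the principal point, pixels), "distortion" ([k1, k2, p1, p2, k3] as OpenCV has them; the pictures are not rectified), "view" (4x4, takes a point from world to camera coordinates). Camera axes: x right, y down, z forward; pixel columns grow to the right and rows downward; lengths in m; the calibration is good to about 2 mm. A picture is of the moment at which its call begins: read the wrist's pose just before it. calibration takes no time and is no camera call; for the wrist camera it gives the pose at the moment of the call.
- robot.close_job(): hands the job in, once; it reports no verdict.
The state is a dict: "t": time; "joint_pos": joint angles; "joint_vel": joint speeds; "tau": joint torques, N m; "tcp_pos": TCP position; "tool_rot": TCP orientation; "force": force on the tool from outside, world axes, zero at the start; "moment": the same for the moment, N m; "finger_gap": opening from 0.0 (shut) to 1.0 (fully open).
Only numpy, scipy, OpenCV 4.12 (cv2) and the standard library are available. Lean on these libraries where they do the work, as an engineer would, in place of code of your own. Each camera call takes 0.05 s, during which the arm holds its last target.

## Working session

There is one attempt and no reset: what is moved stays moved. The work goes in short steps, Python scripts to look and compute and a tool call to move; the robot and the scene stay as the last step left them, time stands still between calls to the robot, and variables do not carry over. Pictures are saved under pics/ and viewed, and the job is handed in when it is done.

Besides the shell and the picture viewer there is one more tool, called after "Emit:" as name([rows], argument=value, ...), one row to a line, values as JSON. jog_arm: Moves the arm, as the interface text tells. Its arguments: {"type":"object","properties":{"targets":{"type":"array","items":{"type":"object","properties":{"delta_pos":{"type":"array","items":{"type":"number","minimum":-1,"maximum":1}},"twist":{"type":"array","items":{"type":"number","minimum":-1,"maximum":1}}}}},"claw":{"type":"number"},"force":{"type":"number"}},"required":["targets"]}

```bash
mkdir -p pics; ls; python3 - <<'E'
from plant import robot
import cv2
o=robot.get_obs();print({k:o[k] for k in('t','tcp_pos','tool_rot','finger_gap','force')})
for n in("scene","top"):
    c=robot.calibration(n);print(n,c)
    cv2.imwrite(f"pics/{n}0.png",robot.camera(n))
E
```

```text
pics
{'t': 0.0, 'tcp_pos': array([ 0.26414414, -0.56586807,  0.23050331]), 'tool_rot': array([-1.79906604e+02,  7.11376110e-03,  2.50243544e+01]), 'finger_gap': 0.9984574218937008, 'force': array([ 1.04444191, -1.13915928,  0.02453445])}
scene {'vfov': 43.87562219229862, 'cx': 324.8099216879524, 'cy': 241.36907919286583, 'distortion': array([0.07040339, 0.        , 0.        , 0.        , 0.        ]), 'view': array([[ 0.7516856 ,  0.65951341,  0.00329107, -0.40125402],
       [ 0.43197639, -0.48856551, -0.75808979, -0.15683028],
       [-0.49836248,  0.57126684, -0.65214188,  1.48793482],
       [ 0.        ,  0.        ,  0.        ,  1.        ]])}
top {'vfov': 55.33301123004408, 'cx': 317.95046632700604, 'cy': 243.58043532241345, 'distortion': array([0.03149003, 0.        , 0.        , 0.        , 0.        ]), 'view': array([[ 0.06802237, -0.99768238,  0.00168268, -0.02432096],
       [-0.97661876, -0.0669308 , -0.20429405,  0.53644963],
       [ 0.2039332 ,  0.01225323, -0.97890812,  1.06070935],
       [ 0.        ,  0.        ,  0.        ,  1.        ]])}
```

View pics/scene0.png

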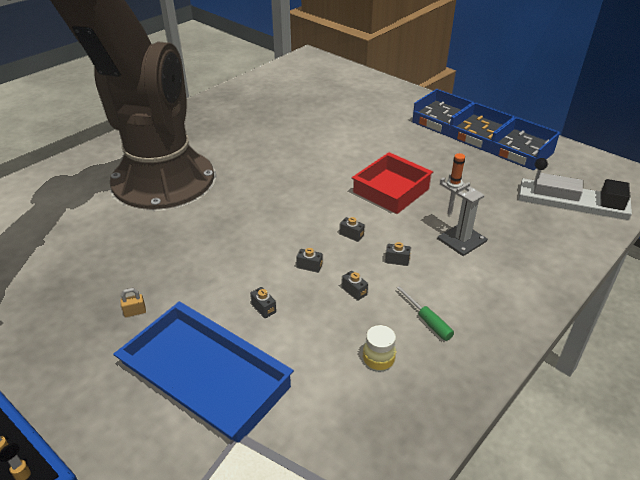

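View pics/top0.png

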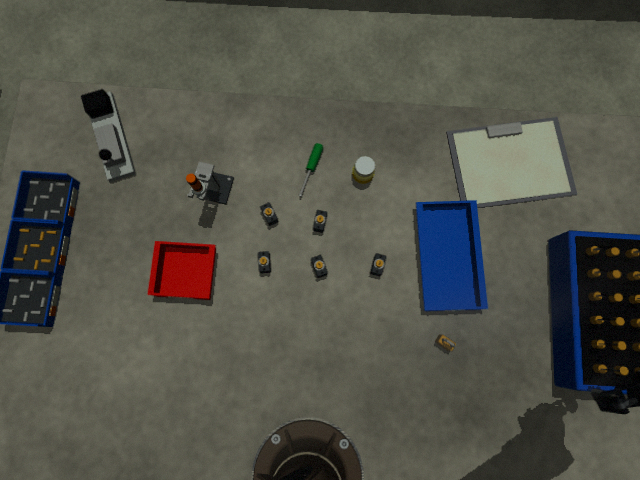

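```bash
cat > h.py <<'E'
from plant import robot
import cv2, numpy as np
def K(c):
    f=240/np.tan(np.radians(c['vfov']/2)); return np.array([[f,0,c['cx']],[0,f,c['cy']],[0,0,1.]])
def unp(c,uv,z):
    uv=np.array(uv,float).reshape(-1,1,2)
    n=cv2.undistortPoints(uv,K(c),c['distortion']).reshape(-1,2)
    V=c['view'];R=V[:3,:3];o=-R.T@V[:3,3]
    out=[]
    for a in n:
        d=R.T@np.array([a[0],a[1],1]); out.append(o+d*(z-o[2])/d[2])
    return np.array(out)
def proj(c,P):
    V=c['view'];r=cv2.Rodrigues(V[:3,:3])[0]
    return cv2.projectPoints(np.array(P,float).reshape(-1,3),r,V[:3,3],K(c),c['distortion'])[0].reshape(-1,2)
def tri(cams,uvs):
    # least squares rays
    A=np.zeros((3,3));b=np.zeros(3)
    for c,uv in zip(cams,uvs):
        n=cv2.undistortPoints(np.array(uv,float).reshape(1,1,2),K(c),c['distortion']).ravel()
        R=c['view'][:3,:3];o=-R.T@c['view'][:3,3];d=R.T@np.array([n[0],n[1],1]);d/=np.linalg.norm(d)
        M=np.eye(3)-np.outer(d,d);A+=M;b+=M@o
    return np.linalg.solve(A,b)
def crop(img,x0,y0,w,h,s,name):
    im=cv2.resize(img[y0:y0+h,x0:x0+w],None,fx=s,fy=s,interpolation=cv2.INTER_CUBIC)
    for k in range(0,w,10):
        cv2.line(im,(k*s,0),(k*s,6 if k%50 else 14),(255,255,255),1)
        if k%50==0: cv2.putText(im,str(x0+k),(k*s+2,12),0,.4,(0,255,255),1)
    for k in range(0,h,10):
        cv2.line(im,(0,k*s),(6 if k%50 else 14,k*s),(255,255,255),1)
        if k%50==0: cv2.putText(im,str(y0+k),(2,k*s+12),0,.4,(0,255,255),1)
    cv2.imwrite('pics/'+name+'.png',im)
def obs():
    o=robot.get_obs();print('t',round(o['t'],2),'tcp',o['tcp_pos'].round(4),'rot',o['tool_rot'].round(2),'F',o['force'].round(1),'gap',round(o['finger_gap'],3));return o
def brass(img,box):
    x0,y0,x1,y1=box
    hsv=cv2.cvtColor(img[y0:y1,x0:x1],cv2.COLOR_BGR2HSV)
    return cv2.inRange(hsv,(10,90,70),(35,255,255))
E
python3 - <<'E'
from h import *
t=cv2.imread('pics/top0.png');s=cv2.imread('pics/scene0.png')
crop(t,140,150,160,120,5,'c1');crop(t,250,195,140,90,5,'c2');crop(s,430,140,80,120,5,'c3')
ct=robot.calibration('top');cs=robot.calibration('scene')
for nm,img,c in(('top',t,ct),('scene',s,cs)):
    box=(240,190,400,290) if nm=='top' else (240,200,420,320)
    m=brass(img,box); n,l,st,ce=cv2.connectedComponentsWithStats(m)
    for i in range(1,n):
        if st[i,4]>8:
            uv=ce[i]+box[:2]; print(nm,uv.round(1),st[i,4],unp(c,uv,.045)[0].round(4))
E
```

```text
top [267.9 211. ] 39 [0.6134 0.1428 0.045 ]
top [319.8 218.2] 40 [0.6039 0.0123 0.045 ]
top [262.7 260. ] 42 [0.4889 0.1443 0.045 ]
top [319.  264.2] 41 [0.4879 0.0064 0.045 ]
top [379.3 262.7] 45 [ 0.5016 -0.1401  0.045 ]
scene [351.9 220.6] 52 [0.4919 0.1364 0.045 ]
scene [361.3 233.2] 14 [0.5339 0.1165 0.045 ]
scene [398.4 245.9] 60 [0.6166 0.1354 0.045 ]
scene [309.1 251.6] 57 [4.907e-01 4.000e-04 4.500e-02]
scene [320.6 263.1] 9 [ 0.5311 -0.01    0.045 ]
scene [354.7 276.4] 70 [0.6062 0.0055 0.045 ]
scene [262.2 293.4] 75 [ 0.5043 -0.1455  0.045 ]
scene [363.6 291.8] 22 [ 0.645  -0.0157  0.045 ]
scene [270.7 309.7] 24 [ 0.5459 -0.1642  0.045 ]
```

View pics/c1.png

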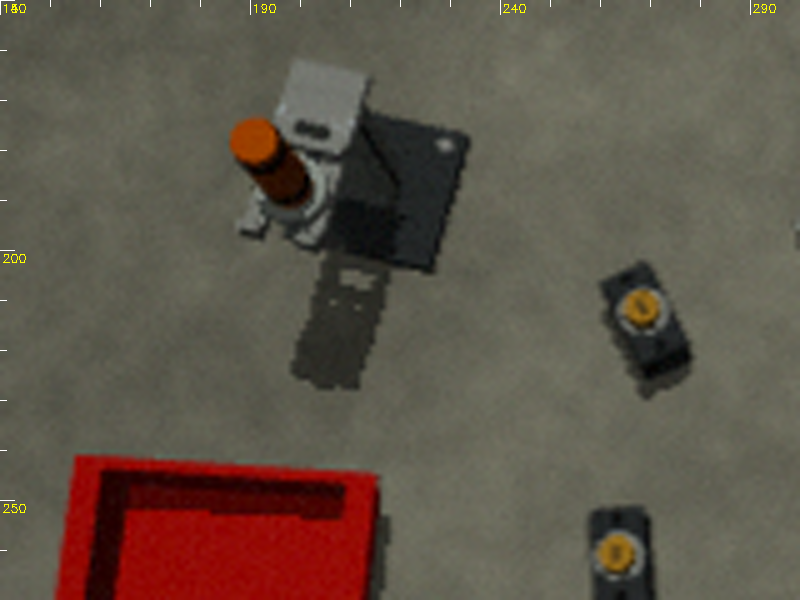

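View pics/c2.png

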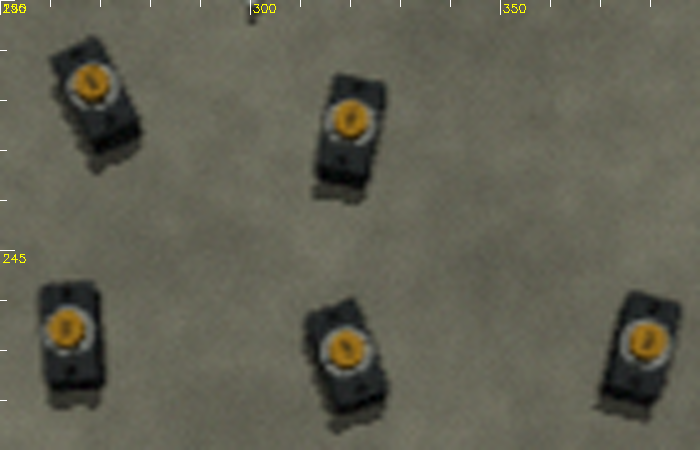

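View pics/c3.png

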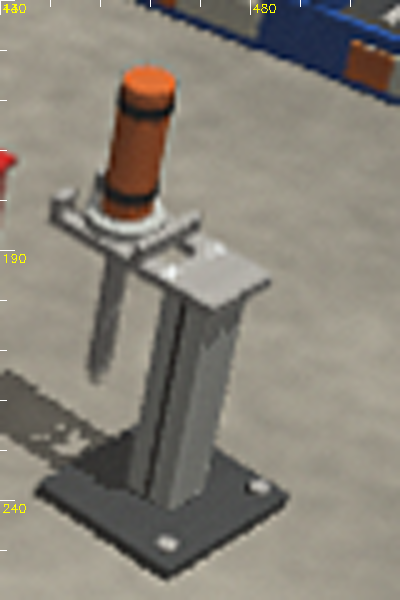

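```bash
python3 - <<'E'
from h import *
ct=robot.calibration('top');cs=robot.calibration('scene')
print('campos',-ct['view'][:3,:3].T@ct['view'][:3,3],-cs['view'][:3,:3].T@cs['view'][:3,3])
p=lambda u,v,z:unp(ct,(u,v),z)[0].round(4)
print('tester top',p(191,178.4,.195),'post',p(204,170.5,.133),'base',p(221,188,.008))
print('tester top scene', unp(cs,(459.7,155.5),.195))
print('post scene', unp(cs,(471.5,193),.133))
# base corners in crop c1: 
for q in((469,135),(435,272),(370,113)): print('basecorner',p(140+q[0]/5,150+q[1]/5,.008))
t=cv2.imread('pics/top0.png')
hsv=cv2.cvtColor(t,cv2.COLOR_BGR2HSV)
print('tray corners', [p(u,v,.036) for u,v in((417,202),(475,201),(486,305),(425,311))])
print('bin corners', [p(u,v,.048) for u,v in((154,241),(216,243),(214,298),(150,295))])
print('jar',p(365,164,.065),'padlock',p(445,343,.04),'driver',p(320,146,.01),p(302,198,.005))
crop(t,400,190,120,150,4,'c4')
E
```

```text
campos [ 0.30924729 -0.00135671  1.14797139] [ 1.11089474 -0.66199729  0.85277373]
tester top [0.6339 0.297  0.195 ] post [0.6764 0.2887 0.133 ] base [0.677  0.2748 0.008 ]
tester top scene [[0.63699955 0.29535001 0.195     ]]
post scene [[0.68509295 0.28008089 0.133     ]]
basecorner [0.7093 0.2448 0.008 ]
basecorner [0.6339 0.2545 0.008 ]
basecorner [0.7177 0.2977 0.008 ]
tray corners [array([ 0.665 , -0.2297,  0.036 ]), array([ 0.6774, -0.3751,  0.036 ]), array([ 0.418 , -0.4008,  0.036 ]), array([ 0.3934, -0.2553,  0.036 ])]
bin corners [array([0.5174, 0.413 , 0.048 ]), array([0.5228, 0.2618, 0.048 ]), array([0.3889, 0.2512, 0.048 ]), array([0.3859, 0.4037, 0.048 ])]
jar [ 0.7461 -0.0915  0.065 ] padlock [ 0.3217 -0.3026  0.04  ] driver [0.8106 0.0255 0.01  ] [0.6655 0.0626 0.005 ]
```

View pics/c4.png

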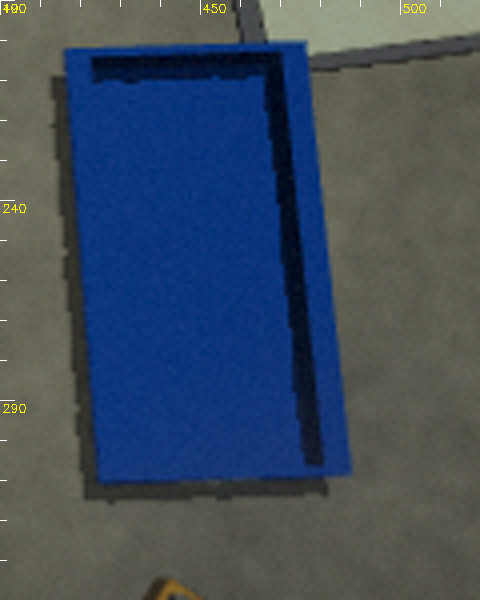

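Emit:
jog_arm([
  {"delta_pos": [0.08, 0.2, 0.15], "twist": [0, 0, -0.035]},
  {"delta_pos": [0.16, 0.4, 0.3], "twist": [0, 0, -0.07]},
  {"delta_pos": [0.24, 0.6, 0.45], "twist": [0, 0, -0.105]},
  {"delta_pos": [0.32, 0.8, 0.6], "twist": [0, 0, -0.139]},
  {"delta_pos": [0.4, 1, 0.75], "twist": [0, 0, -0.139]},
], claw=85)

```text
t: 0.72
tcp_pos: [0.3446, -0.3648, 0.382]
tool_rot: [-180.0, 0.0, -0.1]
force: [1.2, 0.2, 0.2]
finger_gap: 0.993
```

Emit:
jog_arm([
  {"delta_pos": [0.08, 0.2, 0]},
  {"delta_pos": [0.16, 0.4, 0]},
  {"delta_pos": [0.24, 0.6, 0]},
  {"delta_pos": [0.32, 0.8, 0]},
  {"delta_pos": [0.4, 1, 0]},
])

```text
validation failed for argument at $.ta...
```

Emit:
jog_arm([
  {"delta_pos": [0.06, 0.2, 0]},
  {"delta_pos": [0.12, 0.4, 0]},
  {"delta_pos": [0.18, 0.6, 0]},
  {"delta_pos": [0.24, 0.8, 0]},
  {"delta_pos": [0.24, 0.9, 0]},
])

```text
validation failed for argument at $.ta...
```

```bash
python3 - <<'E'
from h import *
o=obs()
c=robot.calibration('wrist');im=robot.camera('wrist');cv2.imwrite('pics/w1.png',im)
print(c['vfov'],c['distortion'],(-c['view'][:3,:3].T@c['view'][:3,3]).round(3));np.save('w1.npy',c,allow_pickle=True)
E
```

```text
t 0.72 tcp [ 0.3446 -0.3648  0.382 ] rot [-1.7998e+02  3.0000e-02 -8.0000e-02] F [1.2 0.2 0.2] gap 0.993
63.22169482148133 [0.00793361 0.         0.         0.         0.        ] [ 0.423 -0.363  0.524]
```

View pics/w1.png

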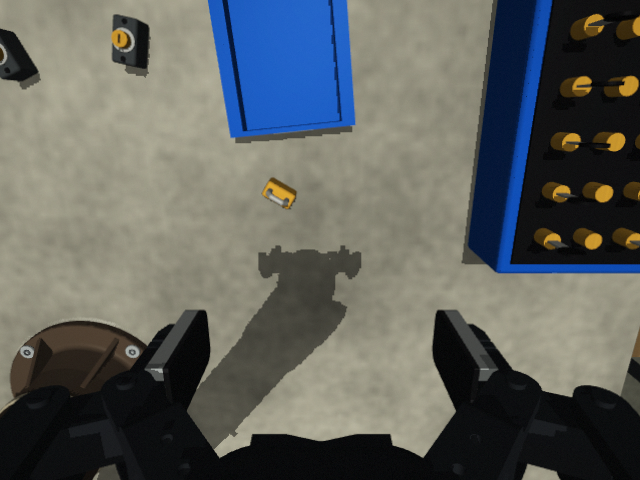

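The wrist view shows the tray's near end (corners at about (232,137) and (354,124)), the padlock at (280,193) and one lock at (125,40). Every row needs a twist, so I'm resending the moves with it.

Emit:
jog_arm([
  {"delta_pos": [0.08, 0.2, 0], "twist": [0, 0, 0]},
  {"delta_pos": [0.16, 0.4, 0], "twist": [0, 0, 0]},
  {"delta_pos": [0.24, 0.6, 0], "twist": [0, 0, 0]},
  {"delta_pos": [0.32, 0.8, 0], "twist": [0, 0, 0]},
  {"delta_pos": [0.4, 1, 0], "twist": [0, 0, 0]},
])

```text
t: 1.4
tcp_pos: [0.4245, -0.1651, 0.381]
tool_rot: [-180.0, 0.0, 0.0]
force: [-0.6, -0.6, 0.5]
finger_gap: 0.996
```

Emit:
jog_arm([
  {"delta_pos": [0.0, 0.2, 0], "twist": [0, 0, 0]},
  {"delta_pos": [0.0, 0.4, 0], "twist": [0, 0, 0]},
  {"delta_pos": [0.0, 0.6, 0], "twist": [0, 0, 0]},
  {"delta_pos": [0.0, 0.8, 0], "twist": [0, 0, 0]},
  {"delta_pos": [0.0, 0.9, 0], "twist": [0, 0, 0]},
])

```text
t: 2.02
tcp_pos: [0.424, 0.0158, 0.3811]
tool_rot: [-180.0, 0.0, 0.2]
force: [0.8, -0.7, 0.4]
finger_gap: 0.991
```

```bash
python3 - <<'E'
from h import *
o=obs()
c=robot.calibration('wrist');im=robot.camera('wrist');cv2.imwrite('pics/w2.png',im)
np.save('w2.npy',c,allow_pickle=True)
m=brass(im,(0,0,640,300)); n,l,st,ce=cv2.connectedComponentsWithStats(m)
for i in range(1,n):
    if st[i,4]>60: print(ce[i].round(1),st[i],unp(c,ce[i],.045)[0].round(4))
E
```

```text
t 2.02 tcp [0.424  0.0158 0.3811] rot [-1.7998e+02  2.0000e-02  1.6000e-01] F [ 0.8 -0.7  0.4] gap 0.991
[205.    5.5] [197   0  17  13 169] [0.6112 0.1431 0.045 ]
[326.   14.7] [318   6  17  18 228] [0.6031 0.0126 0.045 ]
[455.2 113.6] [447 106  17  16 201] [ 0.5014 -0.1389  0.045 ]
[213.9 124.2] [206 117  16  16 194] [0.4885 0.1437 0.045 ]
[329.9 125.9] [323 118  15  16 183] [0.4871 0.0071 0.045 ]
[563.  253.1] [549 239  31  28 364] [ 0.3288 -0.298   0.045 ]
```

View pics/w2.png

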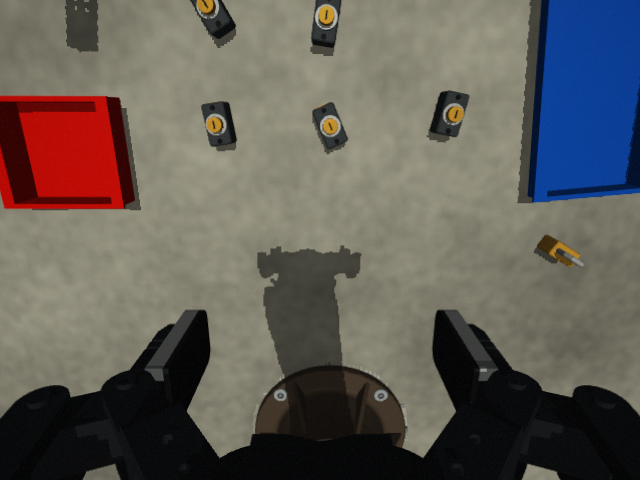

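Emit:
jog_arm([
  {"delta_pos": [0.05, 0.2, 0], "twist": [0, 0, 0]},
  {"delta_pos": [0.1, 0.4, 0], "twist": [0, 0, 0]},
  {"delta_pos": [0.15, 0.6, 0], "twist": [0, 0, 0]},
  {"delta_pos": [0.2, 0.8, 0], "twist": [0, 0, 0]},
  {"delta_pos": [0.25, 1, 0], "twist": [0, 0, 0]},
])

```text
t: 2.7
tcp_pos: [0.475, 0.214, 0.3809]
tool_rot: [180.0, 0.0, -0.1]
force: [-0.4, -0.7, 1.2]
finger_gap: 0.991
```

Emit:
jog_arm([
  {"delta_pos": [0.08, 0.1, 0], "twist": [0, 0, 0]},
  {"delta_pos": [0.16, 0.2, 0], "twist": [0, 0, 0]},
  {"delta_pos": [0.24, 0.3, 0], "twist": [0, 0, 0]},
  {"delta_pos": [0.28, 0.35, 0], "twist": [0, 0, 0]},
  {"delta_pos": [0.28, 0.35, 0], "twist": [0, 0, 0]},
])

```text
t: 3.32
tcp_pos: [0.5306, 0.2835, 0.3806]
tool_rot: [180.0, 0.1, 0.0]
force: [-0.1, 0.1, 0.4]
finger_gap: 0.995
```

```bash
python3 - <<'E'
from h import *
o=obs()
c=robot.calibration('wrist');im=robot.camera('wrist');cv2.imwrite('pics/w3.png',im)
np.save('w3.npy',c,allow_pickle=True)
E
```

```text
t 3.33 tcp [0.5306 0.2835 0.3806] rot [1.7998e+02 7.0000e-02 2.0000e-02] F [-0.1  0.1  0.4] gap 0.995
```

View pics/w3.png

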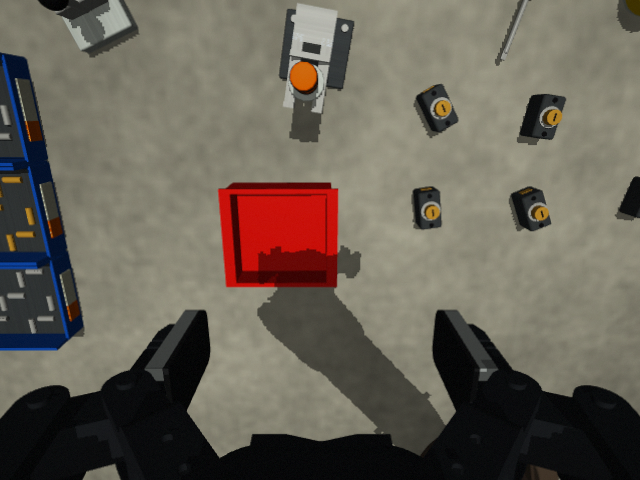

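```bash
python3 - <<'E'
from h import *
c=np.load('w3.npy',allow_pickle=True).item();im=cv2.imread('pics/w3.png')
crop(im,260,0,120,120,6,'c5');crop(im,210,170,140,130,5,'c6')
hsv=cv2.cvtColor(im[:130,270:340],cv2.COLOR_BGR2HSV)
m=cv2.inRange(hsv,(3,150,180),(20,255,255));n,l,st,ce=cv2.connectedComponentsWithStats(m)
for i in range(1,n):
    if st[i,4]>40: print(ce[i]+[270,0],st[i],unp(c,ce[i]+[270,0],.195))
ct=robot.calibration('top')
E
```

```text
[302.83600713  75.44919786] [ 20  62  26  28 561] [[0.6360826  0.29926035 0.195     ]]
```

View pics/c5.png

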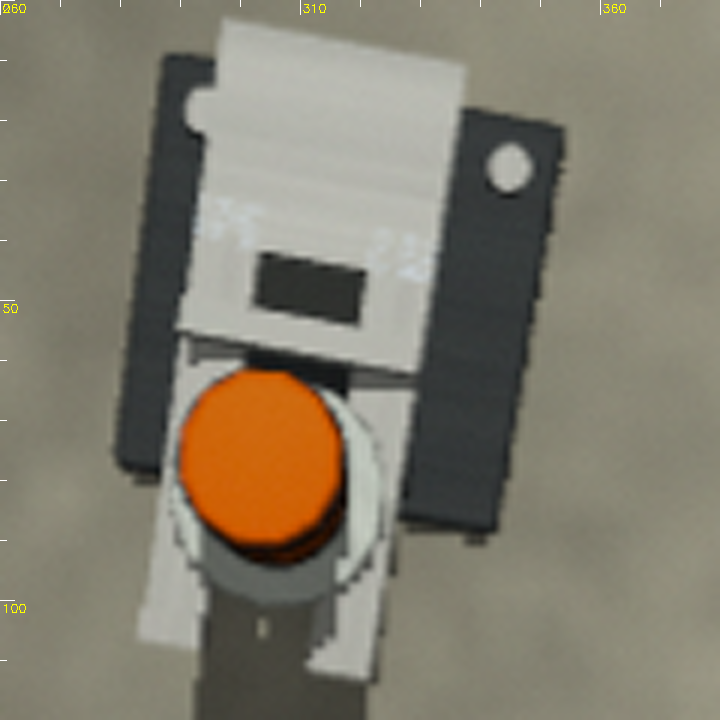

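View pics/c6.png

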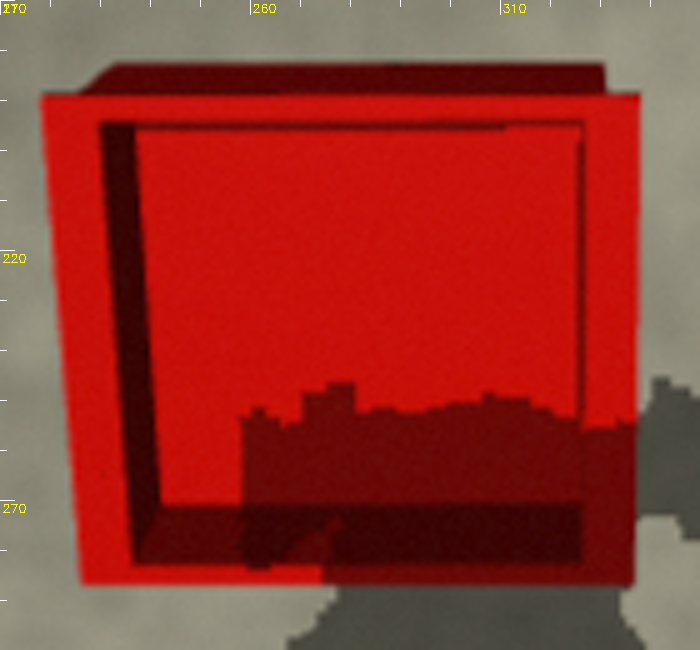

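Emit:
jog_arm([
  {"delta_pos": [0.13, 0.02, 0], "twist": [0, 0, 0]},
  {"delta_pos": [0.26, 0.04, 0], "twist": [0, 0, 0]},
  {"delta_pos": [0.4, 0.06, -0.1], "twist": [0, 0, 0]},
  {"delta_pos": [0.52, 0.0725, -0.3], "twist": [0, 0, 0]},
  {"delta_pos": [0.522, 0.0725, -0.5], "twist": [0, 0, 0]},
], claw=60)

```text
t: 4.0
tcp_pos: [0.6362, 0.2965, 0.2799]
tool_rot: [180.0, -0.0, -0.1]
force: [0.5, -0.4, -0.7]
finger_gap: 0.7
```

```bash
python3 - <<'E'
from h import *
o=obs()
c=robot.calibration('wrist');im=robot.camera('wrist');cv2.imwrite('pics/w4.png',im)
c3=np.load('w3.npy',allow_pickle=True).item()
print(unp(c3,[(218,188.5),(338,189),(226,286.5),(336.5,286.5)],.048).round(4))
print(proj(c,[(.635,.298,.195)]))
E
```

```text
t 4.0 tcp [0.6362 0.2965 0.2799] rot [ 1.7997e+02 -3.0000e-02 -1.3000e-01] F [ 0.5 -0.4 -0.7] gap 0.7
[[0.5193 0.4115 0.048 ]
 [0.519  0.264  0.048 ]
 [0.3874 0.4113 0.048 ]
 [0.3876 0.264  0.048 ]]
[[320.87163103 248.08675847]]
```

View pics/w4.png

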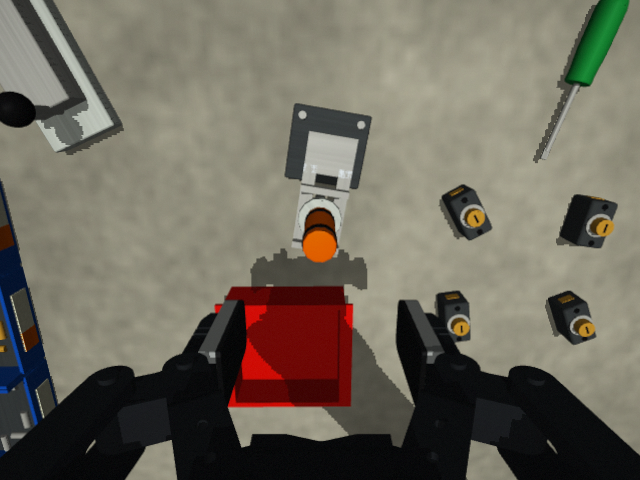

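Emit:
jog_arm([
  {"delta_pos": [0.003, 0.002, -0.15], "twist": [0, 0, 0]},
  {"delta_pos": [0.005, 0.003, -0.35], "twist": [0, 0, 0]},
  {"delta_pos": [0.005, 0.003, -0.55], "twist": [0, 0, 0]},
  {"delta_pos": [0.005, 0.003, -0.65], "twist": [0, 0, 0]},
  {"delta_pos": [0.005, 0.003, -0.65], "twist": [0, 0, 0]},
])

```text
t: 4.68
tcp_pos: [0.6354, 0.298, 0.1511]
tool_rot: [179.9, 0.1, -0.0]
force: [0.2, 0.3, 1.0]
finger_gap: 0.702
```

```bash
python3 - <<'E'
from h import *
o=obs()
im=robot.camera('wrist');cv2.imwrite('pics/w5.png',im)
im=robot.camera('scene');crop(im,380,60,150,120,5,'s5')
E
```

```text
t 4.67 tcp [0.6354 0.298  0.1511] rot [ 1.7994e+02  8.0000e-02 -2.0000e-02] F [0.2 0.3 1. ] gap 0.702
```

View pics/w5.png

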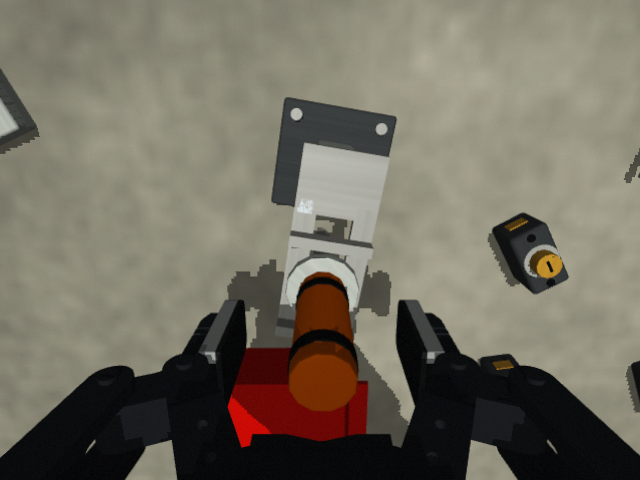

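View pics/s5.png

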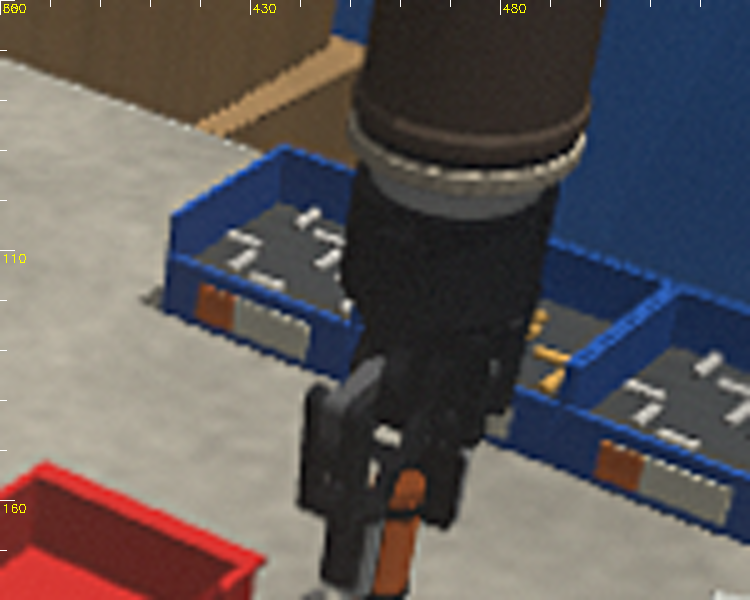

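Emit:
jog_arm([
  {"delta_pos": [0.003, 0, 0], "twist": [0, 0, 0]},
  {"delta_pos": [0.003, 0, 0], "twist": [0, 0, 0]},
  {"delta_pos": [0.003, 0, 0], "twist": [0, 0, 0]},
  {"delta_pos": [0.003, 0, 0], "twist": [0, 0, 0]},
  {"delta_pos": [0.003, 0, 0], "twist": [0, 0, 0]},
], claw=0, force=40)

```text
t: 5.4
tcp_pos: [0.6369, 0.299, 0.1524]
tool_rot: [-180.0, -0.1, -0.0]
force: [-0.9, -1.3, 6.0]
finger_gap: 0.246
```

Emit:
jog_arm([
  {"delta_pos": [0, 0, 0], "twist": [0, 0, 0]},
  {"delta_pos": [0, 0, 0], "twist": [0, 0, 0]},
  {"delta_pos": [0, 0, 0.02], "twist": [0, 0, 0]},
  {"delta_pos": [0, 0, 0.06], "twist": [0, 0, 0]},
  {"delta_pos": [0, 0, 0.1], "twist": [0, 0, 0]},
])

```text
t: 6.02
tcp_pos: [0.6363, 0.2988, 0.1717]
tool_rot: [180.0, 0.0, 0.0]
force: [0.0, 0.8, -1.0]
finger_gap: 0.247
```

```bash
python3 - <<'E'
from h import *
o=obs()
im=robot.camera('wrist');cv2.imwrite('pics/w6.png',im)
im=robot.camera('scene');crop(im,400,130,120,120,5,'s6')
E
```

```text
t 6.03 tcp [0.6363 0.2988 0.1717] rot [1.8e+02 2.0e-02 1.0e-02] F [ 0.   0.8 -1. ] gap 0.247
```

View pics/w6.png

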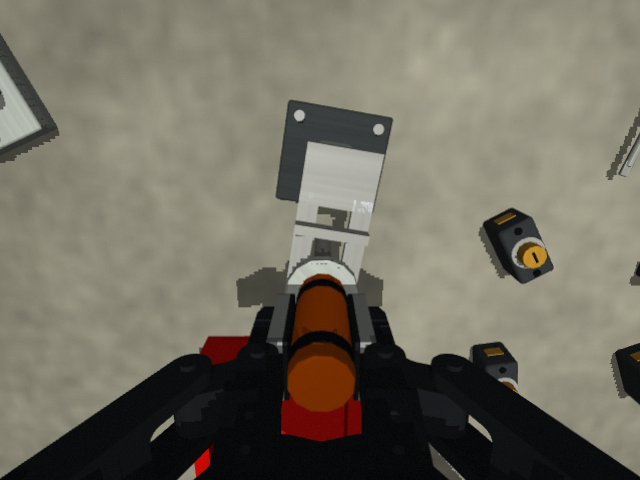

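View pics/s6.png

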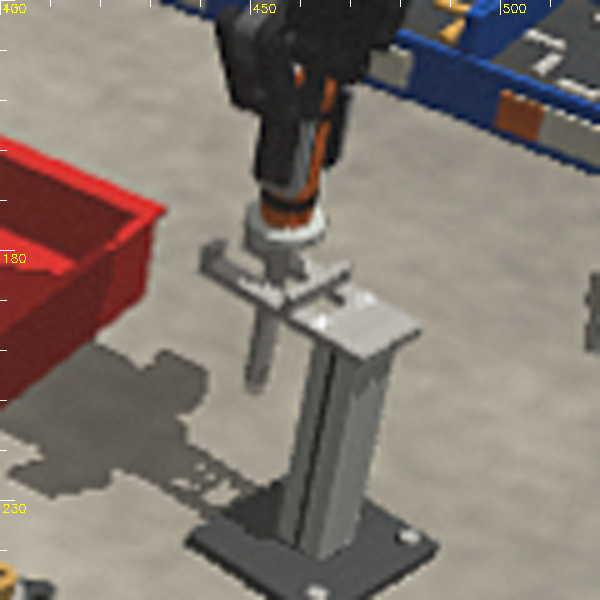

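Emit:
jog_arm([
  {"delta_pos": [-0.06, 0.008, 0], "twist": [0, 0, 0]},
  {"delta_pos": [-0.16, 0.02, 0], "twist": [0, 0, 0]},
  {"delta_pos": [-0.27, 0.034, 0], "twist": [0, 0, 0]},
  {"delta_pos": [-0.38, 0.047, 0], "twist": [0, 0, 0]},
  {"delta_pos": [-0.43, 0.0525, 0.04], "twist": [0, 0, 0]},
])

```text
t: 6.75
tcp_pos: [0.548, 0.3094, 0.179]
tool_rot: [179.9, 0.1, 0.1]
force: [-0.1, 0.3, -1.0]
finger_gap: 0.247
```

Emit:
jog_arm([
  {"delta_pos": [0, -0.15, 0.1], "twist": [0, 0, 0]},
  {"delta_pos": [0, -0.35, 0.1], "twist": [0, 0, 0]},
  {"delta_pos": [0, -0.6, 0.1], "twist": [0, 0, 0]},
  {"delta_pos": [0, -0.7, 0.1], "twist": [0, 0, 0]},
  {"delta_pos": [0, -0.7, 0.1], "twist": [0, 0, 0]},
])

```text
t: 7.38
tcp_pos: [0.5508, 0.1674, 0.1997]
tool_rot: [180.0, -0.0, -0.2]
force: [0.3, 0.7, -1.0]
finger_gap: 0.251
```

```bash
python3 - <<'E'
from h import *
o=obs()
c=robot.calibration('wrist');im=robot.camera('wrist');cv2.imwrite('pics/w7.png',im);np.save('w7.npy',c,allow_pickle=True)
im=robot.camera('scene');cv2.imwrite('pics/s7.png',im)
E
```

```text
t 7.38 tcp [0.5508 0.1674 0.1997] rot [ 1.7996e+02 -3.0000e-02 -1.8000e-01] F [ 0.3  0.7 -1. ] gap 0.251
```

View pics/w7.png

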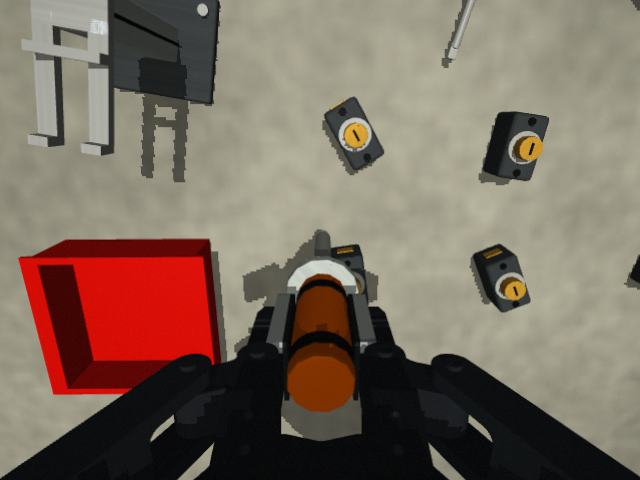

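View pics/s7.png

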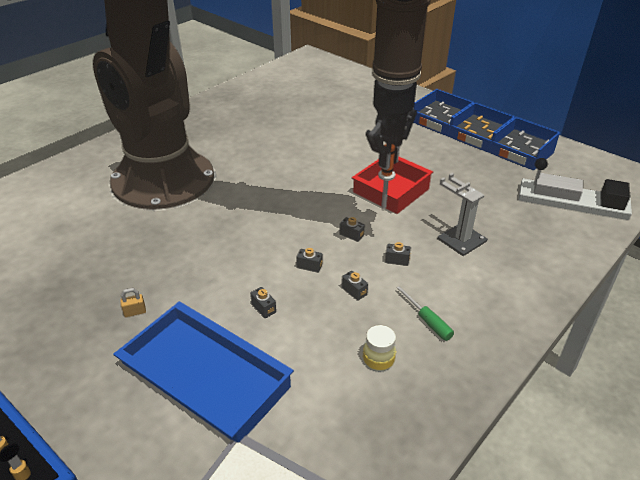

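```bash
python3 - <<'E'
from h import *
c=np.load('w7.npy',allow_pickle=True).item();im=cv2.imread('pics/w7.png');s=cv2.imread('pics/s7.png')
crop(im,270,210,120,90,6,'c7');crop(s,360,150,60,70,8,'c8')
cs=robot.calibration('scene')
P=[(.5508,.1674,.088),(.5508,.1674,.173),(.5508,.1674,.178)]
print(proj(c,P).round(1),proj(cs,P).round(1))
for uv in((354,134),(530,149),(513.5,290.5)):print(unp(c,uv,.045).round(4))
E
```

```text
[[323.2 233.5]
 [324.3 286.4]
 [324.4 291. ]] [[383.6 209.3]
 [386.6 175.6]
 [386.7 173.5]]
[[0.6142 0.1444 0.045 ]]
[[0.603  0.0132 0.045 ]]
[[0.4873 0.0082 0.045 ]]
```

View pics/c7.png

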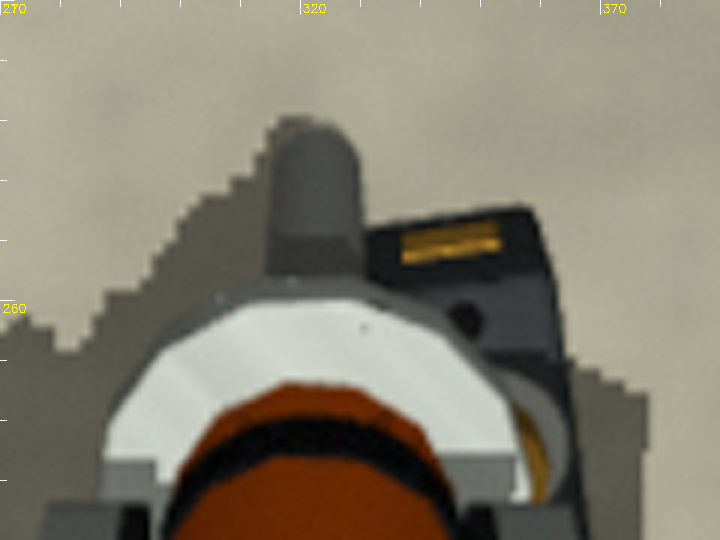

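View pics/c8.png

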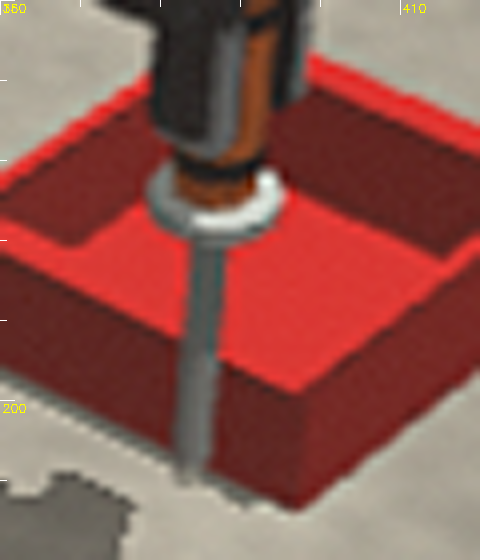

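Emit:
jog_arm([
  {"delta_pos": [0.1, -0.06, 0], "twist": [0, 0, 0]},
  {"delta_pos": [0.22, -0.12, -0.05], "twist": [0, 0, 0]},
  {"delta_pos": [0.31, -0.12, -0.1], "twist": [0, 0, 0]},
  {"delta_pos": [0.31, -0.12, -0.15], "twist": [0, 0, 0]},
  {"delta_pos": [0.31, -0.12, -0.17], "twist": [0, 0, 0]},
])

```text
t: 8.1
tcp_pos: [0.6111, 0.1467, 0.1642]
tool_rot: [-180.0, 0.1, 0.1]
force: [0.0, -0.7, -0.2]
finger_gap: 0.247
```

```bash
python3 - <<'E'
from h import *
o=obs()
c=robot.calibration('wrist');im=robot.camera('wrist');crop(im,250,160,160,120,5,'w8')
im=robot.camera('scene');crop(im,360,200,100,80,8,'s8')
E
```

```text
t 8.1 tcp [0.6111 0.1467 0.1642] rot [-1.7998e+02  1.3000e-01  1.1000e-01] F [ 0.  -0.7 -0.2] gap 0.247
```

View pics/w8.png

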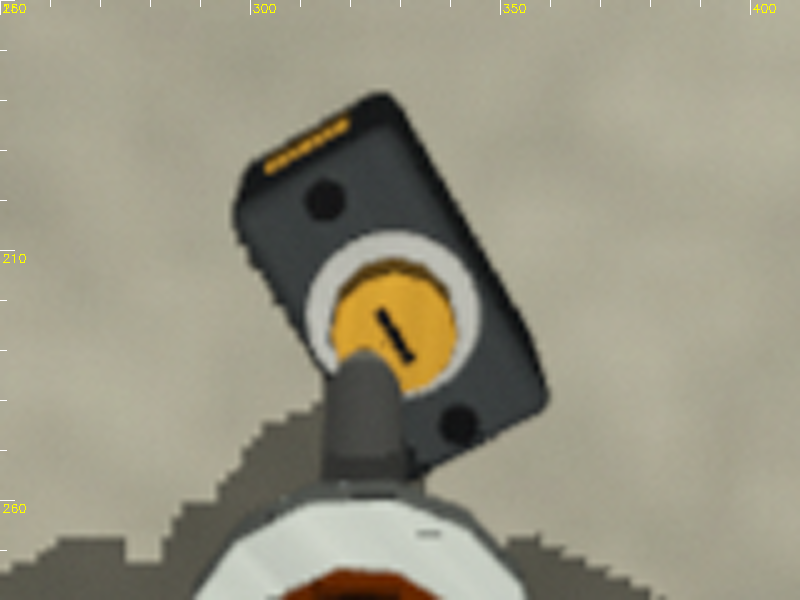

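View pics/s8.png

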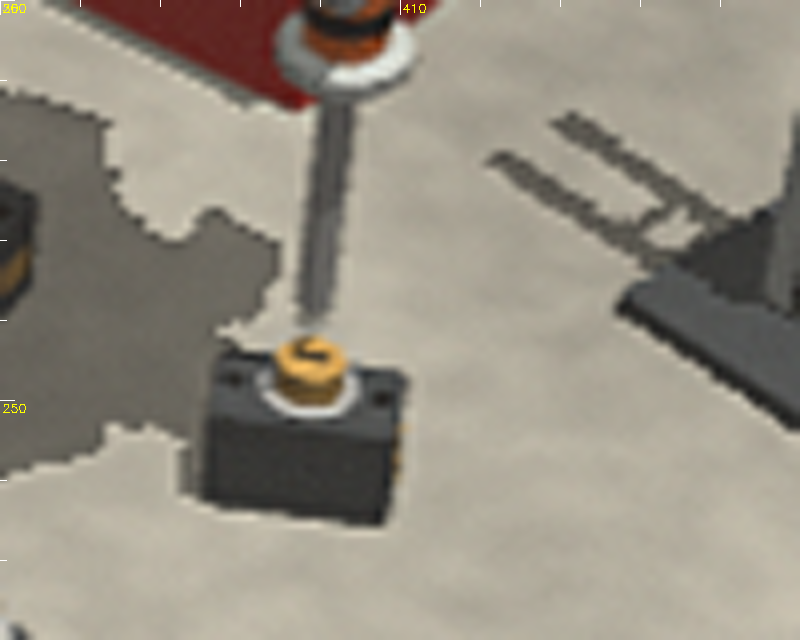

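```bash
python3 - <<'E'
from h import *
o=obs();c=robot.calibration('wrist')
print(unp(c,(328.9,225.8),.045).round(4),unp(c,(322.3,232),.052).round(4))
E
```

```text
t 8.2 tcp [0.6113 0.1462 0.1648] rot [-1.8e+02  8.0e-02  9.0e-02] F [ 0.2  0.5 -1.5] gap 0.252
[[0.6142 0.1422 0.045 ]] [[0.6118 0.1468 0.052 ]]
```

Emit:
jog_arm([
  {"delta_pos": [0.013, -0.02, 0], "twist": [0, 0, 0]},
  {"delta_pos": [0.013, -0.02, 0], "twist": [0, 0, 0]},
  {"delta_pos": [0.013, -0.02, -0.015], "twist": [0, 0, 0]},
  {"delta_pos": [0.013, -0.02, -0.03], "twist": [0, 0, 0]},
  {"delta_pos": [0.013, -0.02, -0.04], "twist": [0, 0, 0]},
])

```text
t: 8.82
tcp_pos: [0.6149, 0.1413, 0.1571]
tool_rot: [180.0, 0.0, 0.0]
force: [0.2, -0.3, 3.2]
finger_gap: 0.251
```

Emit:
jog_arm([
  {"delta_pos": [0, 0, -0.003], "twist": [0, 0, 0]},
  {"delta_pos": [0, 0, -0.006], "twist": [0, 0, 0]},
  {"delta_pos": [0, 0, -0.008], "twist": [0, 0, 0]},
  {"delta_pos": [0, 0, -0.01], "twist": [0, 0, 0]},
  {"delta_pos": [0, 0, -0.01], "twist": [0, 0, 0]},
])

```text
t: 9.45
tcp_pos: [0.615, 0.1413, 0.1554]
tool_rot: [180.0, -0.0, -0.0]
force: [-0.3, -0.2, 3.8]
finger_gap: 0.243
```

```bash
python3 - <<'E'
from h import *
o=obs()
c=robot.calibration('wrist');im=robot.camera('wrist');crop(im,250,160,160,120,5,'w9')
im=robot.camera('scene');crop(im,360,200,100,80,8,'s9');obs()
E
```

```text
t 9.45 tcp [0.615  0.1413 0.1554] rot [ 1.8e+02 -1.0e-02 -0.0e+00] F [-0.3 -0.2  3.8] gap 0.243
t 9.55 tcp [0.6151 0.1413 0.1554] rot [ 1.8e+02 -1.0e-02  0.0e+00] F [-0.1  0.2  3.1] gap 0.246
```

View pics/w9.png

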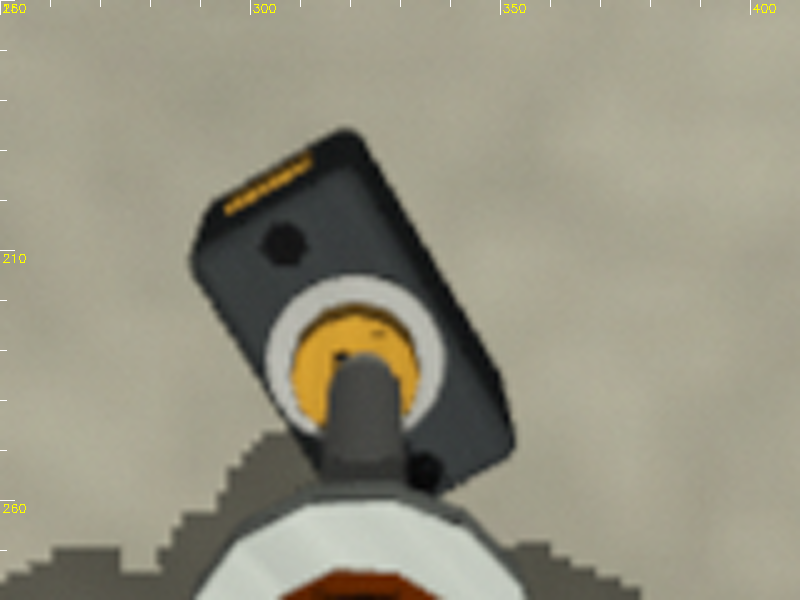

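View pics/s9.png

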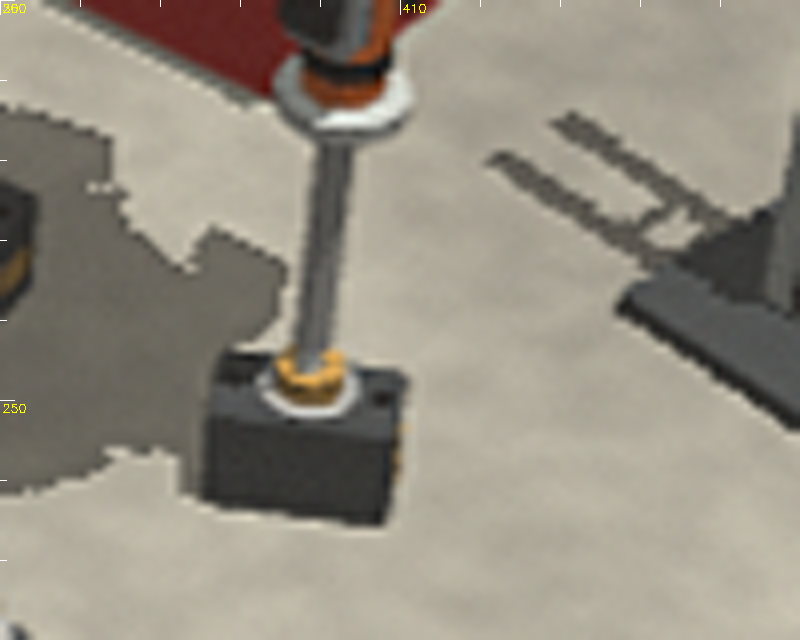

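Emit:
jog_arm([
  {"delta_pos": [0, 0, -0.003], "twist": [0, 0, 0]},
  {"delta_pos": [0, 0, -0.006], "twist": [0, 0, 0]},
  {"delta_pos": [0, 0, -0.009], "twist": [0, 0, 0]},
  {"delta_pos": [0, 0, -0.01], "twist": [0, 0, 0]},
  {"delta_pos": [0, 0, -0.01], "twist": [0, 0, 0]},
])

```text
t: 10.18
tcp_pos: [0.615, 0.1413, 0.1532]
tool_rot: [180.0, 0.0, 0.0]
force: [-0.3, -0.6, 3.9]
finger_gap: 0.245
```

Emit:
jog_arm([
  {"delta_pos": [0, 0, -0.003], "twist": [0, 0, 0]},
  {"delta_pos": [0, 0, -0.006], "twist": [0, 0, 0]},
  {"delta_pos": [0, 0, -0.008], "twist": [0, 0, 0]},
  {"delta_pos": [0, 0, -0.008], "twist": [0, 0, 0]},
  {"delta_pos": [0, 0, -0.008], "twist": [0, 0, 0]},
])

```text
t: 10.8
tcp_pos: [0.615, 0.1413, 0.1517]
tool_rot: [180.0, 0.0, 0.0]
force: [-0.8, 0.4, 2.4]
finger_gap: 0.246
```

Emit:
jog_arm([
  {"delta_pos": [0, 0, -0.003], "twist": [0, 0, 0]},
  {"delta_pos": [0, 0, -0.006], "twist": [0, 0, 0]},
  {"delta_pos": [0, 0, -0.008], "twist": [0, 0, 0]},
  {"delta_pos": [0, 0, -0.008], "twist": [0, 0, 0]},
  {"delta_pos": [0, 0, -0.008], "twist": [0, 0, 0]},
])

```text
t: 11.42
tcp_pos: [0.615, 0.1413, 0.1501]
tool_rot: [180.0, 0.0, 0.0]
force: [-0.3, -0.6, 3.8]
finger_gap: 0.248
```

Emit:
jog_arm([
  {"delta_pos": [0, 0, -0.003], "twist": [0, 0, 0]},
  {"delta_pos": [0, 0, -0.005], "twist": [0, 0, 0]},
  {"delta_pos": [0, 0, -0.006], "twist": [0, 0, 0]},
  {"delta_pos": [0, 0, -0.006], "twist": [0, 0, 0]},
  {"delta_pos": [0, 0, -0.006], "twist": [0, 0, 0]},
])

```text
t: 12.05
tcp_pos: [0.6151, 0.1413, 0.1492]
tool_rot: [180.0, -0.0, 0.0]
force: [-1.6, -0.5, 5.6]
finger_gap: 0.248
```

Emit:
jog_arm([
  {"delta_pos": [0, 0, -0.002], "twist": [0, 0, 0]},
  {"delta_pos": [0, 0, -0.004], "twist": [0, 0, 0]},
  {"delta_pos": [0, 0, -0.004], "twist": [0, 0, 0]},
  {"delta_pos": [0, 0, -0.004], "twist": [0, 0, 0]},
  {"delta_pos": [0, 0, -0.004], "twist": [0, 0, 0]},
])

```text
t: 12.68
tcp_pos: [0.6154, 0.1414, 0.1491]
tool_rot: [-180.0, -0.1, -0.0]
force: [-1.5, -0.8, 11.3]
finger_gap: 0.248
```

Emit:
jog_arm([
  {"delta_pos": [0, 0, 0.06], "twist": [0, 0, 0]},
  {"delta_pos": [-0.05, 0, 0.11], "twist": [0, 0, 0]},
  {"delta_pos": [-0.3, 0, 0.11], "twist": [0, 0, 0]},
  {"delta_pos": [-0.55, 0.013, 0.11], "twist": [0, 0, 0]},
  {"delta_pos": [-0.632, 0.013, 0.11], "twist": [0, 0, 0]},
])

```text
t: 13.3
tcp_pos: [0.4851, 0.144, 0.1705]
tool_rot: [179.9, 0.1, 0.1]
force: [0.3, 0.6, -1.3]
finger_gap: 0.25
```

Emit:
jog_arm([
  {"delta_pos": [0, 0, 0], "twist": [0, 0, 0]},
  {"delta_pos": [0, 0, -0.01], "twist": [0, 0, 0]},
  {"delta_pos": [0, 0, -0.02], "twist": [0, 0, 0]},
  {"delta_pos": [0, 0, -0.02], "twist": [0, 0, 0]},
  {"delta_pos": [0, 0, -0.02], "twist": [0, 0, 0]},
])

```text
t: 13.92
tcp_pos: [0.4888, 0.1439, 0.1659]
tool_rot: [-180.0, 0.0, -0.0]
force: [-0.4, -0.1, -1.6]
finger_gap: 0.247
```

```bash
cat > look.py <<'E'
from h import *
import sys
o=obs();c=robot.calibration('wrist');im=robot.camera('wrist')
tip=proj(c,[o['tcp_pos']-[0,0,.112]])[0]
box=(230,140,420,280)
m=brass(im,box);n,l,st,ce=cv2.connectedComponentsWithStats(m)
x,y=int(tip[0])-80,int(tip[1])-80
crop(im,max(x,0),max(y,0),160,120,5,sys.argv[1]);print('tip px',tip.round(1))
s=robot.camera('scene');cv2.imwrite('pics/scene_'+sys.argv[1]+'.png',s)
cs=robot.calibration('scene');q=proj(cs,[o['tcp_pos']-[0,0,.112]])[0].astype(int)
crop(s,q[0]-40,q[1]-40,80,70,6,sys.argv[1]+'s')
np.save('wl.npy',c,allow_pickle=True)
E
python3 look.py k4
```

```text
t 13.93 tcp [0.4888 0.1439 0.1659] rot [-1.8e+02  2.0e-02 -1.0e-02] F [-0.4 -0.1 -1.6] gap 0.247
tip px [323.2 233.2]
```

View pics/k4.png

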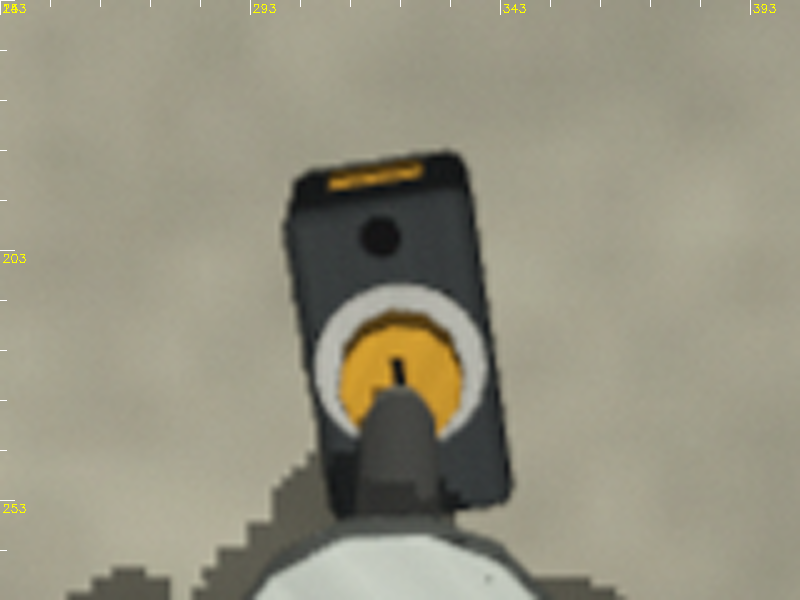

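View pics/k4s.png

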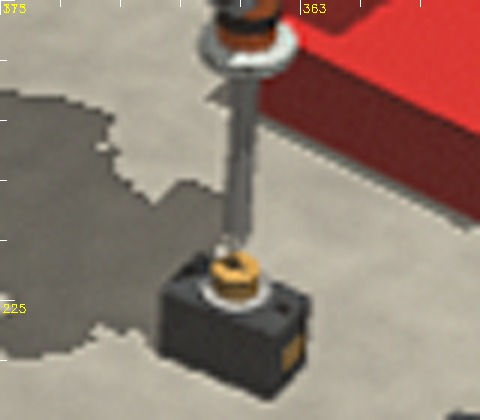

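View pics/scene_k4.png

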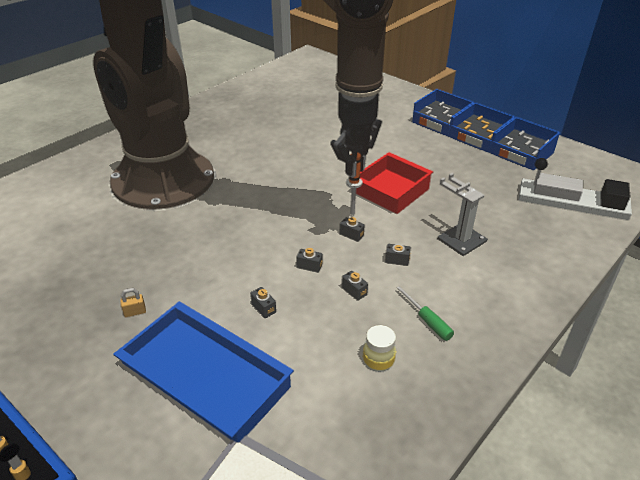

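Emit:
jog_arm([
  {"delta_pos": [0, 0, -0.025], "twist": [0, 0, 0]},
  {"delta_pos": [0, 0, -0.045], "twist": [0, 0, 0]},
  {"delta_pos": [0, 0, -0.055], "twist": [0, 0, 0]},
  {"delta_pos": [0, 0, -0.065], "twist": [0, 0, 0]},
  {"delta_pos": [0, 0, -0.068], "twist": [0, 0, 0]},
])

```text
t: 14.65
tcp_pos: [0.4896, 0.1442, 0.1539]
tool_rot: [-180.0, -0.1, -0.0]
force: [-2.6, -1.4, 19.0]
finger_gap: 0.243
```

Emit:
jog_arm([
  {"delta_pos": [0, 0, 0], "twist": [0, 0, 0]},
  {"delta_pos": [0, 0, 0], "twist": [0, 0, 0]},
  {"delta_pos": [0, 0, 0], "twist": [0, 0, 0]},
  {"delta_pos": [0, 0, 0], "twist": [0, 0, 0]},
  {"delta_pos": [0, 0, 0], "twist": [0, 0, 0]},
])

```text
t: 15.28
tcp_pos: [0.4895, 0.1442, 0.1539]
tool_rot: [-180.0, -0.1, -0.0]
force: [-1.8, -1.5, 14.6]
finger_gap: 0.248
```

Emit:
jog_arm([
  {"delta_pos": [0, 0, 0.06], "twist": [0, 0, 0]},
  {"delta_pos": [0, -0.05, 0.09], "twist": [0, 0, 0]},
  {"delta_pos": [0, -0.33, 0.09], "twist": [0, 0, 0]},
  {"delta_pos": [-0.005, -0.6, 0.09], "twist": [0, 0, 0]},
  {"delta_pos": [-0.007, -0.682, 0.09], "twist": [0, 0, 0]},
])

```text
t: 15.9
tcp_pos: [0.4866, 0.0027, 0.1703]
tool_rot: [179.9, 0.1, -0.3]
force: [-0.1, -0.6, -1.4]
finger_gap: 0.248
```

Emit:
jog_arm([
  {"delta_pos": [0, 0, 0], "twist": [0, 0, 0]},
  {"delta_pos": [0, 0, -0.01], "twist": [0, 0, 0]},
  {"delta_pos": [0, 0, -0.02], "twist": [0, 0, 0]},
  {"delta_pos": [0, 0, -0.02], "twist": [0, 0, 0]},
  {"delta_pos": [0, 0, -0.02], "twist": [0, 0, 0]},
])

```text
t: 16.52
tcp_pos: [0.4872, 0.008, 0.1665]
tool_rot: [-180.0, 0.0, 0.1]
force: [0.2, -0.1, -1.4]
finger_gap: 0.244
```

```bash
python3 look.py k5
```

```text
t 16.52 tcp [0.4872 0.008  0.1665] rot [-1.8e+02  1.0e-02  6.0e-02] F [ 0.2 -0.1 -1.4] gap 0.244
tip px [323.2 233.2]
```

View pics/k5.png

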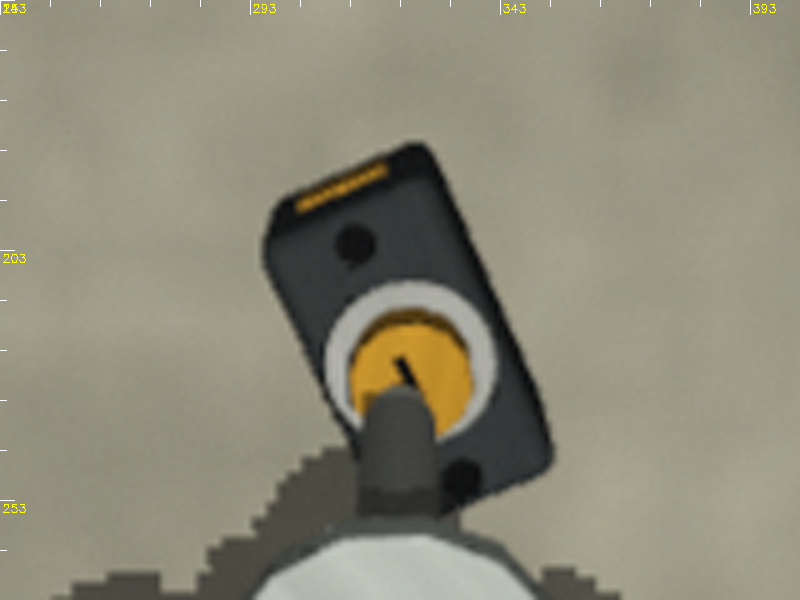

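View pics/scene_k5.png

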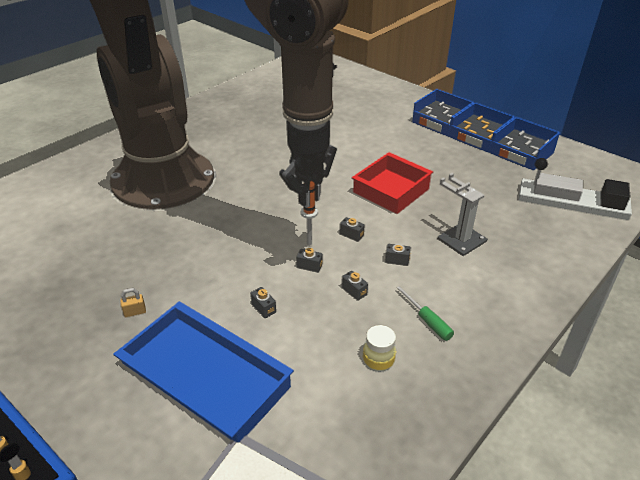

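Emit:
jog_arm([
  {"delta_pos": [0, -0.007, -0.02], "twist": [0, 0, 0]},
  {"delta_pos": [0, -0.007, -0.04], "twist": [0, 0, 0]},
  {"delta_pos": [0, -0.007, -0.055], "twist": [0, 0, 0]},
  {"delta_pos": [0, -0.007, -0.065], "twist": [0, 0, 0]},
  {"delta_pos": [0, -0.007, -0.068], "twist": [0, 0, 0]},
])

```text
t: 17.25
tcp_pos: [0.4881, 0.0061, 0.1539]
tool_rot: [180.0, -0.1, -0.0]
force: [-2.0, -0.4, 16.3]
finger_gap: 0.244
```

Emit:
jog_arm([
  {"delta_pos": [0, 0, 0], "twist": [0, 0, 0]},
  {"delta_pos": [0, 0, 0], "twist": [0, 0, 0]},
  {"delta_pos": [0, 0, 0], "twist": [0, 0, 0]},
  {"delta_pos": [0, 0, 0], "twist": [0, 0, 0]},
  {"delta_pos": [0, 0, 0], "twist": [0, 0, 0]},
])

```text
t: 17.88
tcp_pos: [0.4879, 0.0061, 0.1539]
tool_rot: [180.0, -0.1, -0.0]
force: [-3.4, -1.6, 12.0]
finger_gap: 0.245
```

Emit:
jog_arm([
  {"delta_pos": [0, 0, 0.06], "twist": [0, 0, 0]},
  {"delta_pos": [0.05, 0, 0.09], "twist": [0, 0, 0]},
  {"delta_pos": [0.3, 0.02, 0.09], "twist": [0, 0, 0]},
  {"delta_pos": [0.52, 0.03, 0.09], "twist": [0, 0, 0]},
  {"delta_pos": [0.578, 0.032, 0.09], "twist": [0, 0, 0]},
])

```text
t: 18.5
tcp_pos: [0.6056, 0.0126, 0.1706]
tool_rot: [-180.0, -0.1, -0.0]
force: [-0.4, -0.2, -1.0]
finger_gap: 0.246
```

Emit:
jog_arm([
  {"delta_pos": [0, 0, 0], "twist": [0, 0, 0]},
  {"delta_pos": [0, 0, -0.01], "twist": [0, 0, 0]},
  {"delta_pos": [0, 0, -0.02], "twist": [0, 0, 0]},
  {"delta_pos": [0, 0, -0.02], "twist": [0, 0, 0]},
  {"delta_pos": [0, 0, -0.02], "twist": [0, 0, 0]},
])

```text
t: 19.12
tcp_pos: [0.6026, 0.0124, 0.1671]
tool_rot: [180.0, -0.0, -0.0]
force: [0.1, 0.1, -1.3]
finger_gap: 0.248
```

```bash
python3 look.py k2
```

```text
t 19.12 tcp [0.6026 0.0124 0.1671] rot [ 1.7999e+02 -1.0000e-02 -0.0000e+00] F [ 0.1  0.1 -1.3] gap 0.248
tip px [323.1 233.3]
```

View pics/k2.png

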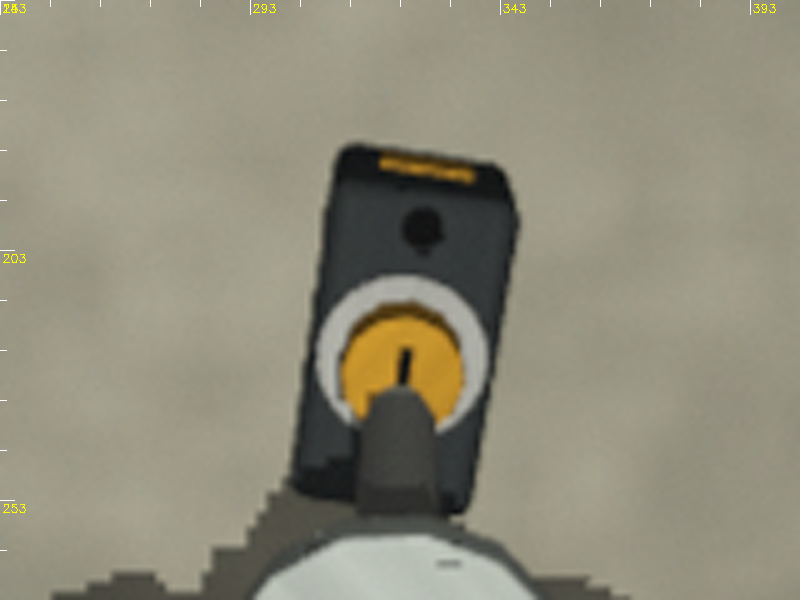

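View pics/scene_k2.png

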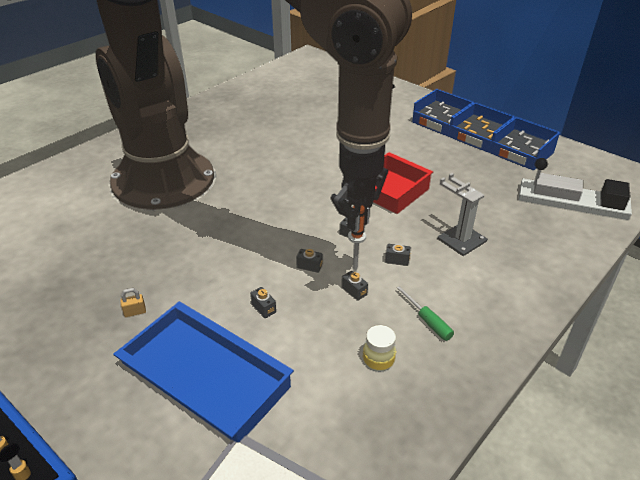

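Emit:
jog_arm([
  {"delta_pos": [0.006, -0.001, -0.02], "twist": [0, 0, 0]},
  {"delta_pos": [0.006, -0.001, -0.04], "twist": [0, 0, 0]},
  {"delta_pos": [0.006, -0.001, -0.055], "twist": [0, 0, 0]},
  {"delta_pos": [0.006, -0.001, -0.065], "twist": [0, 0, 0]},
  {"delta_pos": [0.006, -0.001, -0.07], "twist": [0, 0, 0]},
])

```text
t: 19.85
tcp_pos: [0.6041, 0.0123, 0.1531]
tool_rot: [180.0, -0.0, 0.0]
force: [-1.3, -0.4, 4.2]
finger_gap: 0.247
```

Emit:
jog_arm([
  {"delta_pos": [0, 0, 0], "twist": [0, 0, 0]},
  {"delta_pos": [0, 0, 0], "twist": [0, 0, 0]},
  {"delta_pos": [0, 0, 0], "twist": [0, 0, 0]},
  {"delta_pos": [0, 0, 0], "twist": [0, 0, 0]},
  {"delta_pos": [0, 0, 0], "twist": [0, 0, 0]},
])

```text
t: 20.48
tcp_pos: [0.604, 0.0123, 0.153]
tool_rot: [180.0, -0.0, 0.0]
force: [-1.1, 0.2, 4.0]
finger_gap: 0.244
```

Low force means it is still sinking, so it is sound. I'm continuing to its stop.

Emit:
jog_arm([
  {"delta_pos": [0, 0, -0.008], "twist": [0, 0, 0]},
  {"delta_pos": [0, 0, -0.014], "twist": [0, 0, 0]},
  {"delta_pos": [0, 0, -0.019], "twist": [0, 0, 0]},
  {"delta_pos": [0, 0, -0.023], "twist": [0, 0, 0]},
  {"delta_pos": [0, 0, -0.025], "twist": [0, 0, 0]},
])

```text
t: 21.1
tcp_pos: [0.6047, 0.0124, 0.149]
tool_rot: [180.0, -0.1, -0.0]
force: [-1.3, -1.4, 13.5]
finger_gap: 0.247
```

Emit:
jog_arm([
  {"delta_pos": [0, 0, 0], "twist": [0, 0, 0]},
  {"delta_pos": [0, 0, 0], "twist": [0, 0, 0]},
  {"delta_pos": [0, 0, 0], "twist": [0, 0, 0]},
  {"delta_pos": [0, 0, 0], "twist": [0, 0, 0]},
  {"delta_pos": [0, 0, 0], "twist": [0, 0, 0]},
])

```text
t: 21.72
tcp_pos: [0.6046, 0.0124, 0.1491]
tool_rot: [180.0, -0.1, -0.0]
force: [-2.6, -0.5, 12.3]
finger_gap: 0.238
```

Emit:
jog_arm([
  {"delta_pos": [0, 0, 0.08], "twist": [0, 0, 0]},
  {"delta_pos": [-0.05, -0.1, 0.105], "twist": [0, 0, 0]},
  {"delta_pos": [-0.2, -0.33, 0.105], "twist": [0, 0, 0]},
  {"delta_pos": [-0.37, -0.57, 0.105], "twist": [0, 0, 0]},
  {"delta_pos": [-0.51, -0.757, 0.105], "twist": [0, 0, 0]},
])

```text
t: 22.35
tcp_pos: [0.5003, -0.1411, 0.169]
tool_rot: [180.0, 0.0, -0.1]
force: [0.6, 0.5, -1.5]
finger_gap: 0.247
```

Emit:
jog_arm([
  {"delta_pos": [0, 0, 0], "twist": [0, 0, 0]},
  {"delta_pos": [0, 0, -0.01], "twist": [0, 0, 0]},
  {"delta_pos": [0, 0, -0.015], "twist": [0, 0, 0]},
  {"delta_pos": [0, 0, -0.015], "twist": [0, 0, 0]},
  {"delta_pos": [0, 0, -0.015], "twist": [0, 0, 0]},
])

```text
t: 22.98
tcp_pos: [0.5023, -0.1385, 0.1658]
tool_rot: [-180.0, 0.0, 0.1]
force: [0.5, 1.0, -1.0]
finger_gap: 0.25
```

```bash
python3 look.py k3
```

```text
t 22.98 tcp [ 0.5023 -0.1385  0.1658] rot [-1.7999e+02  1.0000e-02  7.0000e-02] F [ 0.5  1.  -1. ] gap 0.25
tip px [323.2 233.2]
```

View pics/k3.png

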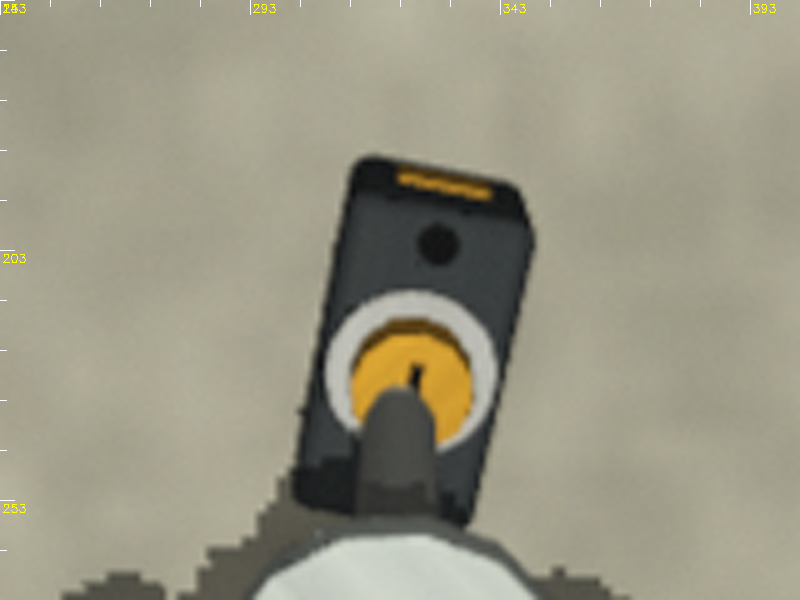

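View pics/scene_k3.png

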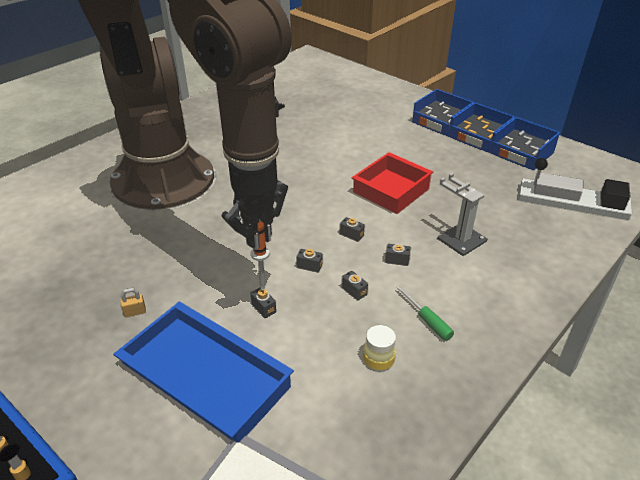

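Emit:
jog_arm([
  {"delta_pos": [0.001, -0.006, -0.02], "twist": [0, 0, 0]},
  {"delta_pos": [0.001, -0.006, -0.04], "twist": [0, 0, 0]},
  {"delta_pos": [0.001, -0.006, -0.055], "twist": [0, 0, 0]},
  {"delta_pos": [0.001, -0.006, -0.062], "twist": [0, 0, 0]},
  {"delta_pos": [0.001, -0.006, -0.068], "twist": [0, 0, 0]},
])

```text
t: 23.7
tcp_pos: [0.5024, -0.1404, 0.1525]
tool_rot: [180.0, -0.0, -0.0]
force: [-1.4, -0.9, 3.4]
finger_gap: 0.243
```

Emit:
jog_arm([
  {"delta_pos": [0, 0, 0], "twist": [0, 0, 0]},
  {"delta_pos": [0, 0, 0], "twist": [0, 0, 0]},
  {"delta_pos": [0, 0, 0], "twist": [0, 0, 0]},
  {"delta_pos": [0, 0, 0], "twist": [0, 0, 0]},
  {"delta_pos": [0, 0, 0], "twist": [0, 0, 0]},
])

```text
t: 24.32
tcp_pos: [0.5022, -0.1404, 0.1523]
tool_rot: [180.0, -0.0, -0.0]
force: [-1.0, -1.2, 1.9]
finger_gap: 0.247
```

Emit:
jog_arm([
  {"delta_pos": [0, 0, -0.008], "twist": [0, 0, 0]},
  {"delta_pos": [0, 0, -0.014], "twist": [0, 0, 0]},
  {"delta_pos": [0, 0, -0.019], "twist": [0, 0, 0]},
  {"delta_pos": [0, 0, -0.022], "twist": [0, 0, 0]},
  {"delta_pos": [0, 0, -0.024], "twist": [0, 0, 0]},
])

```text
t: 24.95
tcp_pos: [0.5032, -0.1404, 0.1489]
tool_rot: [180.0, -0.1, 0.0]
force: [-1.7, -0.5, 19.6]
finger_gap: 0.242
```

Emit:
jog_arm([
  {"delta_pos": [0, 0, 0], "twist": [0, 0, 0]},
  {"delta_pos": [0, 0, 0], "twist": [0, 0, 0]},
  {"delta_pos": [0, 0, 0], "twist": [0, 0, 0]},
  {"delta_pos": [0, 0, 0], "twist": [0, 0, 0]},
  {"delta_pos": [0, 0, 0.1], "twist": [0, 0, 0]},
])

```text
t: 25.58
tcp_pos: [0.5011, -0.1399, 0.1666]
tool_rot: [-179.9, 0.2, 0.0]
force: [0.1, 0.1, -0.7]
finger_gap: 0.247
```

Emit:
jog_arm([
  {"delta_pos": [0, 0, 0.1], "twist": [0, 0, 0]},
  {"delta_pos": [-0.1, 0.1, 0.2], "twist": [0, 0, 0]},
  {"delta_pos": [-0.1, 0.3, 0.25], "twist": [0, 0, 0]},
  {"delta_pos": [-0.1, 0.5, 0.25], "twist": [0, 0, 0]},
  {"delta_pos": [-0.1, 0.7, 0.25], "twist": [0, 0, 0]},
])

```text
t: 26.2
tcp_pos: [0.4816, 0.001, 0.2172]
tool_rot: [-180.0, 0.0, -0.0]
force: [1.7, -0.7, -1.7]
finger_gap: 0.244
```

```bash
python3 - <<'E'
from h import *
o=obs();c=robot.calibration('wrist');im=robot.camera('wrist');cv2.imwrite('pics/w10.png',im)
s=robot.camera('scene');crop(s,230,200,200,120,4,'s10')
t=robot.camera('top');crop(t,240,190,160,100,5,'t10')
E
```

```text
t 26.2 tcp [0.4816 0.001  0.2172] rot [-1.7999e+02  4.0000e-02 -1.0000e-02] F [ 1.7 -0.7 -1.7] gap 0.244
```

View pics/w10.png

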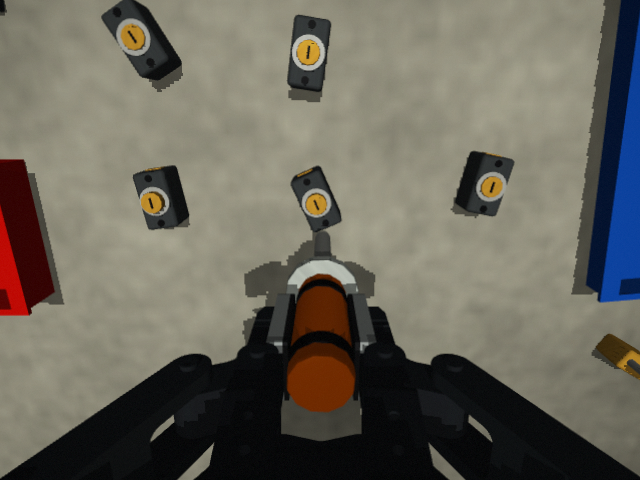

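View pics/s10.png

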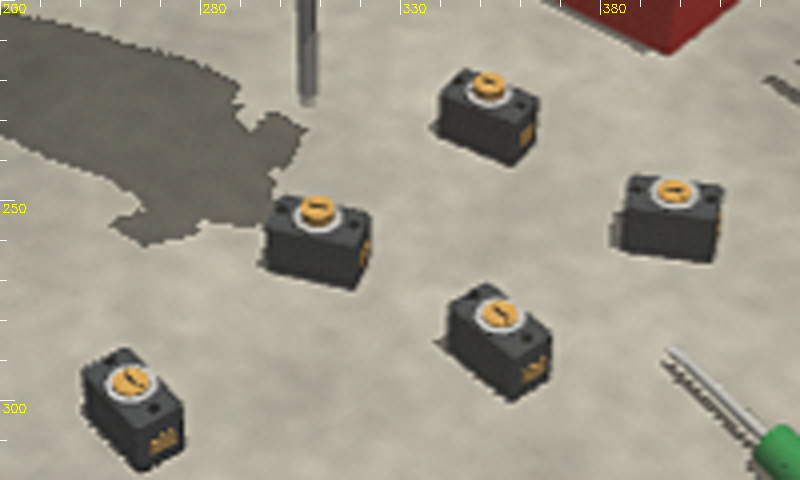

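View pics/t10.png

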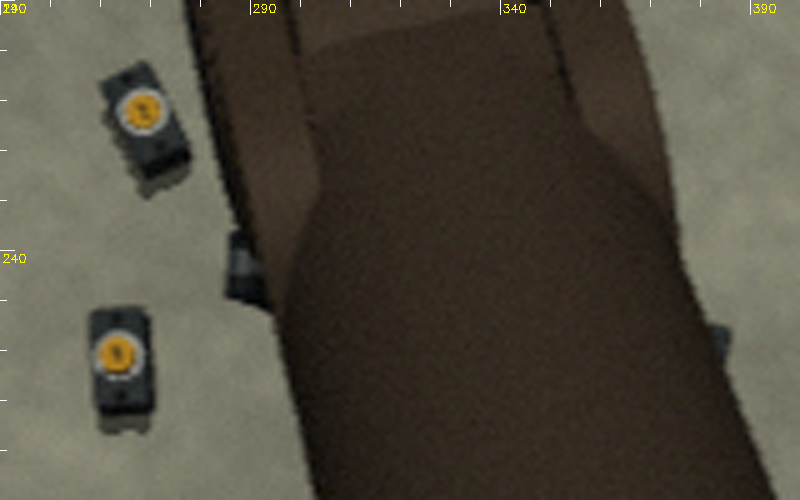

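Emit:
jog_arm([
  {"delta_pos": [0.04, 0.15, 0], "twist": [0, 0, 0]},
  {"delta_pos": [0.08, 0.4, 0], "twist": [0, 0, 0]},
  {"delta_pos": [0.14, 0.65, 0], "twist": [0, 0, 0]},
  {"delta_pos": [0.2, 0.85, 0], "twist": [0, 0, 0]},
  {"delta_pos": [0.2, 1, 0], "twist": [0, 0, 0]},
])

```text
t: 26.98
tcp_pos: [0.5227, 0.2004, 0.2167]
tool_rot: [180.0, 0.1, -0.0]
force: [-0.9, -0.5, -1.3]
finger_gap: 0.239
```

Emit:
jog_arm([
  {"delta_pos": [0.04, 0.2, 0], "twist": [0, 0, 0]},
  {"delta_pos": [0.09, 0.4, -0.05], "twist": [0, 0, 0]},
  {"delta_pos": [0.09, 0.55, -0.12], "twist": [0, 0, 0]},
  {"delta_pos": [0.09, 0.55, -0.18], "twist": [0, 0, 0]},
  {"delta_pos": [0.09, 0.55, -0.18], "twist": [0, 0, 0]},
])

```text
t: 27.6
tcp_pos: [0.54, 0.3076, 0.1798]
tool_rot: [179.8, 0.1, -0.1]
force: [0.7, -0.3, -1.6]
finger_gap: 0.246
```

```bash
python3 - <<'E'
from h import *
o=obs();c=robot.calibration('wrist');im=robot.camera('wrist');cv2.imwrite('pics/w11.png',im)
t=np.array([.6364,.2988,.1717])-o['tcp_pos'];print((t/.2).round(4))
P=[o['tcp_pos']-[0,0,.027]];print(proj(c,P))
E
```

```text
t 27.6 tcp [0.54   0.3076 0.1798] rot [ 1.7985e+02  1.4000e-01 -6.0000e-02] F [ 0.7 -0.3 -1.6] gap 0.246
[ 0.482  -0.0438 -0.0406]
[[323.91853362 285.96902228]]
```

View pics/w11.png

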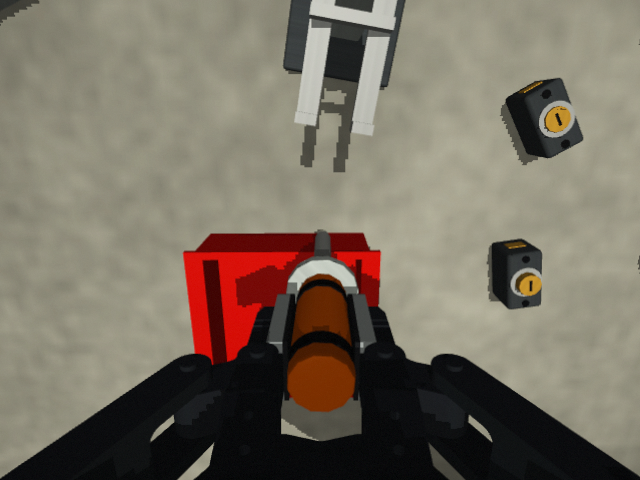

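```bash
python3 - <<'E'
from h import *
o=obs();c=robot.calibration('wrist');im=cv2.imread('pics/w11.png');crop(im,270,0,150,150,5,'c11')
print(unp(c,(334.5,124),.133),unp(c,(345.5,40),.125))
E
```

```text
t 27.65 tcp [0.5405 0.3076 0.1807] rot [ 1.7989e+02  7.0000e-02 -1.0000e-01] F [-0.1 -0.  -0.1] gap 0.248
[[0.61381405 0.3026202  0.133     ]] [[0.65044597 0.29768079 0.125     ]]
```

View pics/c11.png

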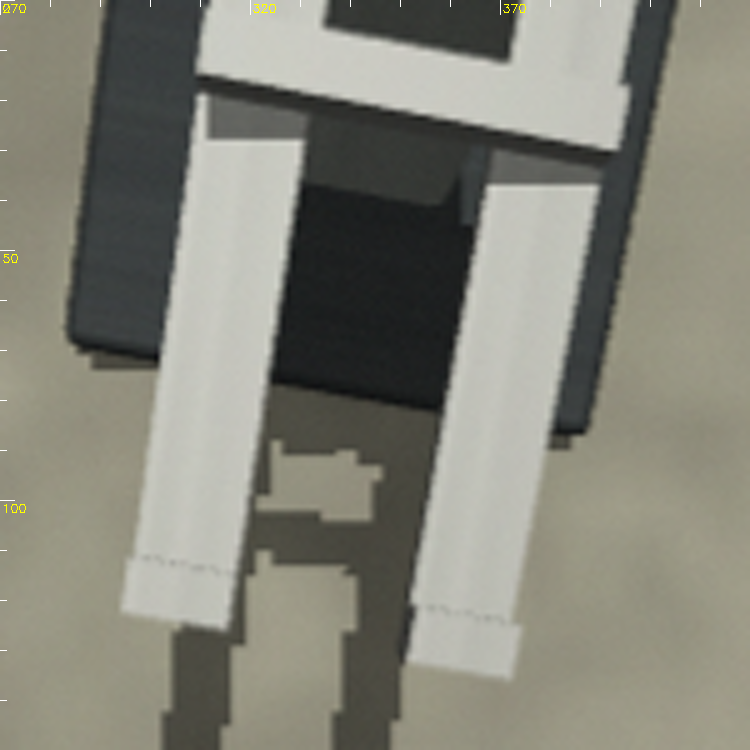

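Emit:
jog_arm([
  {"delta_pos": [0.0, -0.005, -0.025], "twist": [0, 0, 0]},
  {"delta_pos": [0.1, -0.01, -0.025], "twist": [0, 0, 0]},
  {"delta_pos": [0.2, -0.01, -0.025], "twist": [0, 0, 0]},
  {"delta_pos": [0.22, -0.01, -0.025], "twist": [0, 0, 0]},
  {"delta_pos": [0.22, -0.01, -0.025], "twist": [0, 0, 0]},
])

```text
t: 28.28
tcp_pos: [0.5839, 0.3073, 0.1765]
tool_rot: [180.0, 0.0, -0.0]
force: [-0.6, 1.0, -1.6]
finger_gap: 0.244
```

```bash
python3 - <<'E'
from h import *
o=obs();c=robot.calibration('wrist');im=robot.camera('wrist');crop(im,240,120,160,150,5,'w12')
t=np.array([.6364,.299,.1717])-o['tcp_pos'];print((t/.2).round(4))
E
```

```text
t 28.27 tcp [0.5839 0.3073 0.1765] rot [ 1.8e+02  2.0e-02 -3.0e-02] F [-0.6  1.  -1.6] gap 0.244
[ 0.2625 -0.0415 -0.0241]
```

View pics/w12.png

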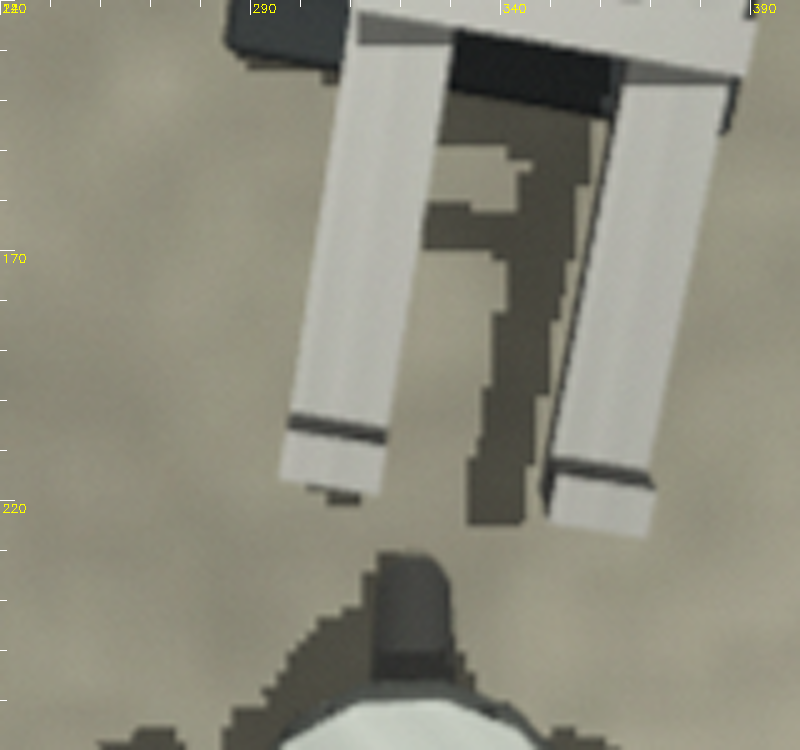

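Emit:
jog_arm([
  {"delta_pos": [0.04, -0.01, -0.02], "twist": [0, 0, 0]},
  {"delta_pos": [0.1, -0.018, -0.02], "twist": [0, 0, 0]},
  {"delta_pos": [0.17, -0.027, -0.02], "twist": [0, 0, 0]},
  {"delta_pos": [0.23, -0.036, -0.02], "twist": [0, 0, 0]},
  {"delta_pos": [0.262, -0.04, -0.02], "twist": [0, 0, 0]},
])

```text
t: 28.95
tcp_pos: [0.6377, 0.2992, 0.1723]
tool_rot: [180.0, -0.0, -0.1]
force: [-0.4, 0.0, -1.1]
finger_gap: 0.247
```

```bash
python3 - <<'E'
from h import *
o=obs();c=robot.calibration('wrist');im=robot.camera('wrist');cv2.imwrite('pics/w13.png',im)
s=robot.camera('scene');crop(s,410,140,100,80,7,'s13')
E
```

```text
t 28.95 tcp [0.6377 0.2992 0.1723] rot [ 1.8e+02 -0.0e+00 -5.0e-02] F [-0.4  0.  -1.1] gap 0.247
```

View pics/w13.png

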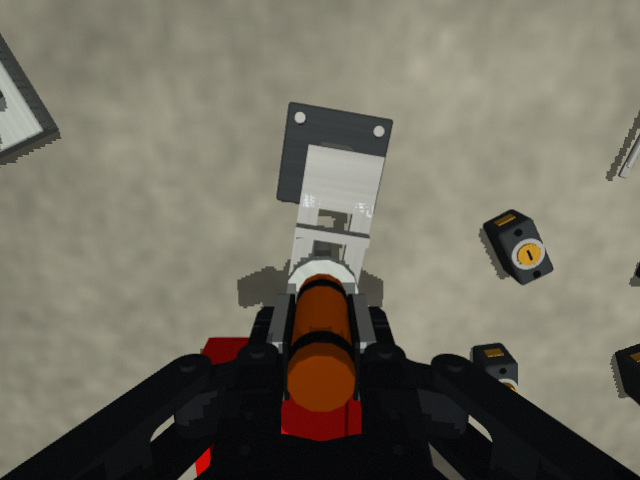

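View pics/s13.png

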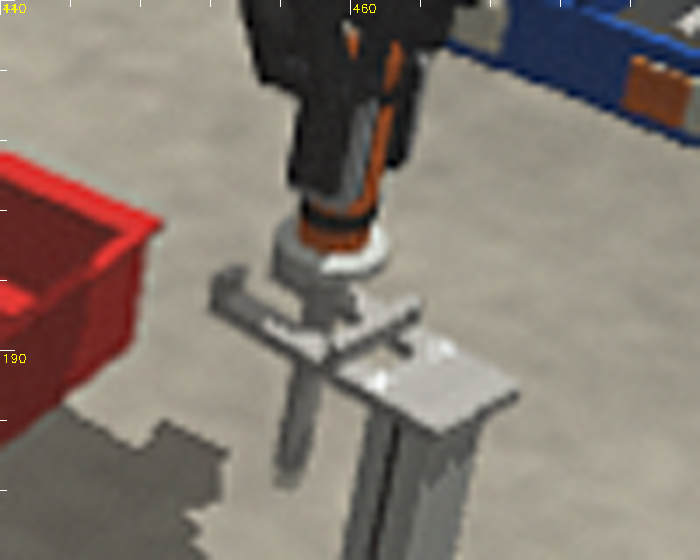

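Emit:
jog_arm([
  {"delta_pos": [-0.003, 0, -0.03], "twist": [0, 0, 0]},
  {"delta_pos": [-0.004, 0, -0.06], "twist": [0, 0, 0]},
  {"delta_pos": [-0.004, 0, -0.085], "twist": [0, 0, 0]},
  {"delta_pos": [-0.004, 0, -0.1], "twist": [0, 0, 0]},
  {"delta_pos": [-0.004, 0, -0.102], "twist": [0, 0, 0]},
])

```text
t: 29.68
tcp_pos: [0.6358, 0.2996, 0.1525]
tool_rot: [180.0, -0.0, -0.0]
force: [-2.4, -1.9, 4.6]
finger_gap: 0.246
```

Emit:
jog_arm([
  {"delta_pos": [0, 0, 0], "twist": [0, 0, 0]},
  {"delta_pos": [0, 0, 0], "twist": [0, 0, 0]},
  {"delta_pos": [0, 0, 0], "twist": [0, 0, 0]},
  {"delta_pos": [0, 0, 0], "twist": [0, 0, 0]},
  {"delta_pos": [0, 0, 0], "twist": [0, 0, 0]},
], claw=60)

```text
t: 30.3
tcp_pos: [0.6358, 0.2996, 0.1521]
tool_rot: [180.0, -0.0, -0.0]
force: [0.9, -0.1, -0.5]
finger_gap: 0.7
```

Emit:
jog_arm([
  {"delta_pos": [0, 0, 0.1], "twist": [0, 0, 0]},
  {"delta_pos": [0, 0, 0.25], "twist": [0, 0, 0]},
  {"delta_pos": [0, 0, 0.5], "twist": [0, 0, 0]},
  {"delta_pos": [0, 0, 0.75], "twist": [0, 0, 0]},
  {"delta_pos": [-0.15, 0, 0.9], "twist": [0, 0, 0]},
])

```text
t: 30.92
tcp_pos: [0.6072, 0.2996, 0.336]
tool_rot: [-179.9, -0.2, -0.1]
force: [0.1, 1.2, -0.0]
finger_gap: 0.7
```

```bash
python3 - <<'E'
from h import *
o=obs();c=robot.calibration('wrist');im=robot.camera('wrist');cv2.imwrite('pics/w14.png',im)
s=robot.camera('scene');crop(s,410,130,110,100,6,'s14')
E
```

```text
t 30.93 tcp [0.6072 0.2996 0.336 ] rot [-1.7986e+02 -2.2000e-01 -1.2000e-01] F [ 0.1  1.2 -0. ] gap 0.7
```

View pics/w14.png

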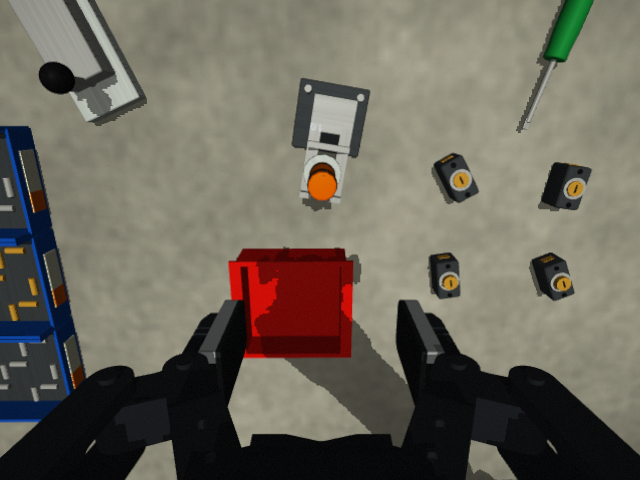

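View pics/s14.png

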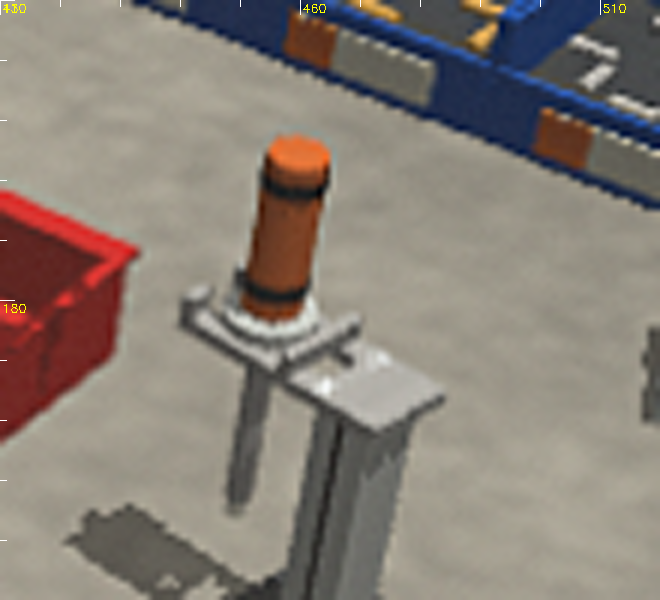

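Emit:
jog_arm([
  {"delta_pos": [-0.15, -0.15, 0], "twist": [0, 0, 0]},
  {"delta_pos": [-0.35, -0.38, 0], "twist": [0, 0, 0]},
  {"delta_pos": [-0.55, -0.6, 0], "twist": [0, 0, 0]},
  {"delta_pos": [-0.75, -0.82, 0], "twist": [0, 0, 0]},
  {"delta_pos": [-0.93, -1, 0], "twist": [0, 0, 0]},
])

```text
t: 31.65
tcp_pos: [0.4185, 0.0979, 0.3325]
tool_rot: [180.0, -0.0, -0.0]
force: [0.2, 0.0, 0.4]
finger_gap: 0.7
```

Emit:
jog_arm([
  {"delta_pos": [0, 0, 0], "twist": [0, 0, 0]},
  {"delta_pos": [0, 0, 0], "twist": [0, 0, 0]},
  {"delta_pos": [0, 0, 0], "twist": [0, 0, 0]},
  {"delta_pos": [0, 0, 0], "twist": [0, 0, 0]},
  {"delta_pos": [0, 0, 0], "twist": [0, 0, 0]},
])

```text
t: 32.28
tcp_pos: [0.42, 0.1001, 0.3319]
tool_rot: [-180.0, 0.0, 0.1]
force: [-0.6, -0.4, 0.5]
finger_gap: 0.701
```

```bash
cat > locks.py <<'E'
from h import *
import sys
o=obs();c=robot.calibration('wrist');im=robot.camera('wrist');cv2.imwrite('pics/'+sys.argv[1]+'.png',im);np.save('wl.npy',c,allow_pickle=True)
m=brass(im,(0,0,640,300)); n,l,st,ce=cv2.connectedComponentsWithStats(m)
for i in range(1,n):
    if st[i,4]>90: print(ce[i].round(1),st[i,4],unp(c,ce[i],.040)[0].round(4))
E
python3 locks.py w15
```

```text
t 32.27 tcp [0.42   0.1001 0.3319] rot [-1.7998e+02  4.0000e-02  6.0000e-02] F [-0.6 -0.4  0.5] gap 0.701
[411.4   4.1] 148 [0.5989 0.0137 0.04  ]
[547.9 109.6] 220 [ 0.5011 -0.1373  0.04  ]
[281.2 122. ] 228 [0.4883 0.1444 0.04  ]
[409.7 123.3] 231 [0.4872 0.0071 0.04  ]
```

View pics/w15.png

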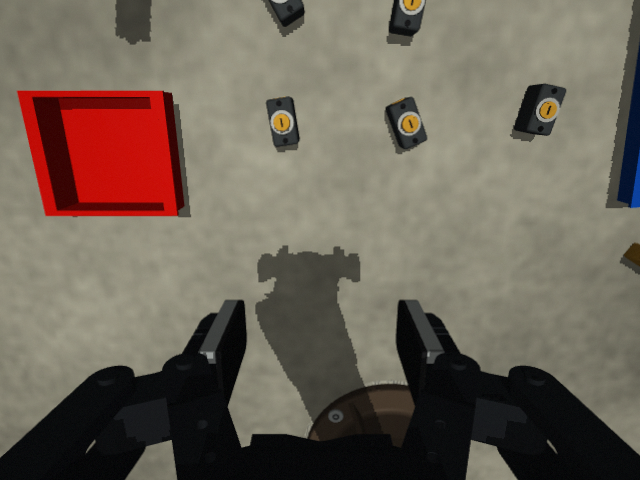

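```bash
python3 - <<'E'
from h import *
im=cv2.imread('pics/w15.png')
crop(im,255,85,60,75,8,'c15a');crop(im,375,85,60,75,8,'c15b')
a=cv2.imread('pics/c15a.png');b=cv2.imread('pics/c15b.png');cv2.imwrite('pics/c15.png',np.hstack([a,b])[:, :800] if False else cv2.resize(np.hstack([a,b]),(800,500)))
E
```

```text
(no output)
```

View pics/c15a.png

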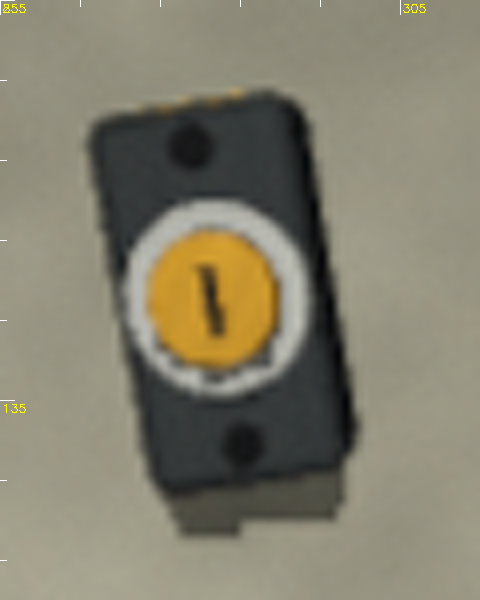

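View pics/c15b.png

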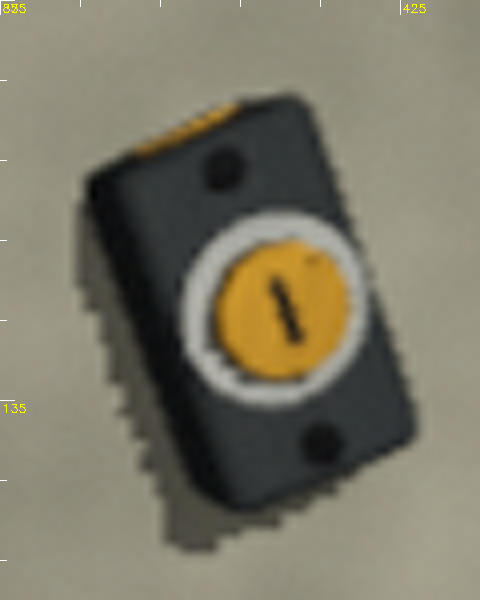

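```bash
python3 - <<'E'
from h import *
c=np.load('wl.npy',allow_pickle=True).item()
h4=unp(c,[(255+190/8,85+147/8),(255+243/8,85+444/8)],.034);h5=unp(c,[(375+224/8,85+170/8),(375+322/8,85+443/8)],.034)
for h in(h4,h5):
    d=h[0]-h[1];print(h.mean(0).round(4),np.degrees(np.arctan2(d[1],d[0])).round(1),np.linalg.norm(d))
E
```

```text
[0.488  0.1439 0.034 ] 8.9 0.03892219397225176
[0.4868 0.0063 0.034 ] 24.1 0.038769889848186447
```

Emit:
jog_arm([
  {"delta_pos": [0.1, 0.06, -0.15], "twist": [0, 0, 0.02]},
  {"delta_pos": [0.2, 0.13, -0.35], "twist": [0, 0, 0.05]},
  {"delta_pos": [0.34, 0.22, -0.6], "twist": [0, 0, 0.05]},
  {"delta_pos": [0.34, 0.22, -0.85], "twist": [0, 0, 0.05]},
  {"delta_pos": [0.34, 0.22, -1], "twist": [0, 0, 0.05]},
])

```text
t: 32.95
tcp_pos: [0.4868, 0.1437, 0.1294]
tool_rot: [-180.0, 0.2, 9.0]
force: [-0.3, -0.4, 0.3]
finger_gap: 0.703
```

```bash
python3 locks.py w16
```

```text
t 32.95 tcp [0.4868 0.1437 0.1294] rot [-179.99    0.19    9.04] F [-0.3 -0.4  0.3] gap 0.703
[361.9  21.3] 899 [0.6126 0.1434 0.04  ]
[588.2  82. ] 800 [0.6028 0.0149 0.04  ]
[512.5 228.5] 123 [0.5153 0.0298 0.04  ]
[323.  240.9] 626 [0.4887 0.1442 0.04  ]
[533.9 274.7] 602 [0.4876 0.0067 0.04  ]
```

View pics/w16.png

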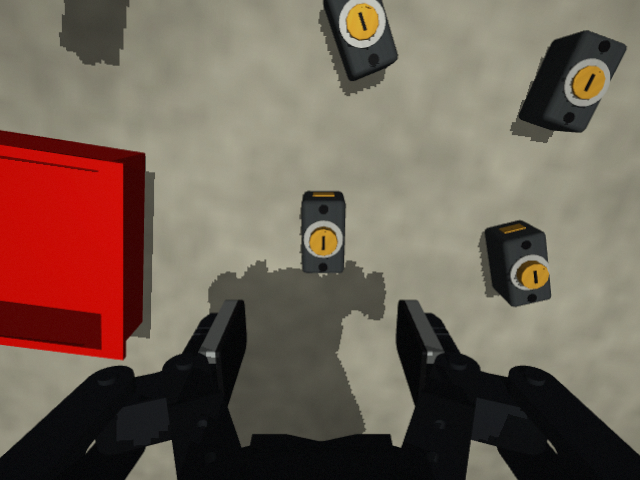

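Emit:
jog_arm([
  {"delta_pos": [0.003, 0, -0.2], "twist": [0, 0, 0]},
  {"delta_pos": [0.003, 0, -0.4], "twist": [0, 0, 0]},
  {"delta_pos": [0.003, 0, -0.55], "twist": [0, 0, 0]},
  {"delta_pos": [0.003, 0, -0.59], "twist": [0, 0, 0]},
  {"delta_pos": [0.003, 0, -0.59], "twist": [0, 0, 0]},
])

```text
t: 33.62
tcp_pos: [0.4888, 0.1439, 0.0147]
tool_rot: [180.0, -0.0, 9.0]
force: [-0.0, -0.4, -0.0]
finger_gap: 0.704
```

Emit:
jog_arm([
  {"delta_pos": [0, 0, 0], "twist": [0, 0, 0]},
  {"delta_pos": [0, 0, 0], "twist": [0, 0, 0]},
  {"delta_pos": [0, 0, 0], "twist": [0, 0, 0]},
  {"delta_pos": [0, 0, 0], "twist": [0, 0, 0]},
  {"delta_pos": [0, 0, 0], "twist": [0, 0, 0]},
], claw=0, force=40)

```text
t: 34.25
tcp_pos: [0.4893, 0.1439, 0.0154]
tool_rot: [-180.0, -0.1, 9.0]
force: [-1.1, -0.5, 5.5]
finger_gap: 0.316
```

Emit:
jog_arm([
  {"delta_pos": [0, 0, 0], "twist": [0, 0, 0]},
  {"delta_pos": [0, 0, 0.1], "twist": [0, 0, 0]},
  {"delta_pos": [0, 0, 0.25], "twist": [0, 0, 0]},
  {"delta_pos": [0, 0.03, 0.4], "twist": [0, 0, 0]},
  {"delta_pos": [-0.02, 0.2, 0.45], "twist": [0, 0, -0.02]},
])

```text
t: 34.88
tcp_pos: [0.4859, 0.182, 0.1063]
tool_rot: [180.0, -0.2, 5.1]
force: [0.7, 0.5, -1.8]
finger_gap: 0.316
```

Emit:
jog_arm([
  {"delta_pos": [0, 0.25, 0], "twist": [0, 0, -0.03]},
  {"delta_pos": [-0.01, 0.5, 0], "twist": [0, 0, -0.03]},
  {"delta_pos": [-0.01, 0.7, 0], "twist": [0, 0, -0.03]},
  {"delta_pos": [-0.01, 0.767, 0], "twist": [0, 0, -0.03]},
  {"delta_pos": [-0.01, 0.767, 0], "twist": [0, 0, -0.03]},
])

```text
t: 35.5
tcp_pos: [0.4821, 0.3375, 0.1043]
tool_rot: [-180.0, 0.0, 0.1]
force: [-0.1, 0.4, -2.2]
finger_gap: 0.316
```

```bash
python3 - <<'E'
from h import *
o=obs();im=robot.camera('wrist');cv2.imwrite('pics/w17.png',im)
s=robot.camera('scene');cv2.imwrite('pics/s17.png',s)
E
```

```text
t 35.5 tcp [0.4821 0.3375 0.1043] rot [-1.8e+02  0.0e+00  7.0e-02] F [-0.1  0.4 -2.2] gap 0.316
```

View pics/w17.png

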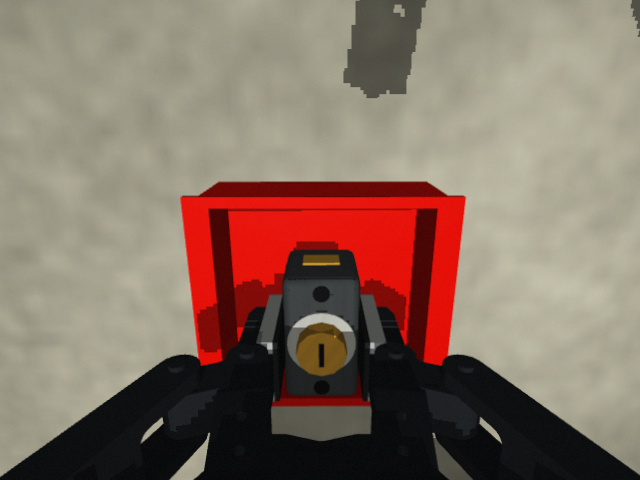

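View pics/s17.png

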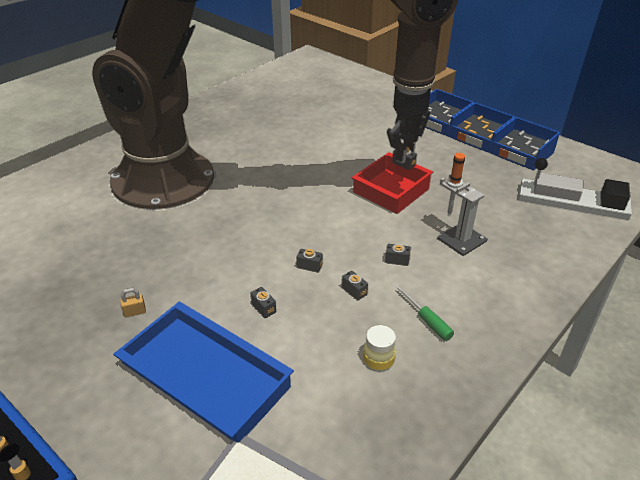

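Emit:
jog_arm([
  {"delta_pos": [0, 0, -0.12], "twist": [0, 0, 0]},
  {"delta_pos": [0, 0, -0.26], "twist": [0, 0, 0]},
  {"delta_pos": [0, 0, -0.37], "twist": [0, 0, 0]},
  {"delta_pos": [0, 0, -0.405], "twist": [0, 0, 0]},
  {"delta_pos": [0, 0, -0.414], "twist": [0, 0, 0]},
])

```text
t: 36.22
tcp_pos: [0.4828, 0.336, 0.0216]
tool_rot: [180.0, -0.0, -0.1]
force: [-0.1, -0.5, -1.4]
finger_gap: 0.312
```

Emit:
jog_arm([
  {"delta_pos": [0, 0, 0], "twist": [0, 0, 0]},
  {"delta_pos": [0, 0, 0], "twist": [0, 0, 0]},
  {"delta_pos": [0, 0, 0], "twist": [0, 0, 0]},
  {"delta_pos": [0, 0, 0.1], "twist": [0, 0, 0]},
  {"delta_pos": [0, 0, 0.35], "twist": [0, 0, 0]},
], claw=45)

```text
t: 36.85
tcp_pos: [0.4813, 0.3361, 0.0914]
tool_rot: [179.9, 0.2, 0.0]
force: [0.3, 1.4, 0.3]
finger_gap: 0.526
```

Emit:
jog_arm([
  {"delta_pos": [0, 0, 0.25], "twist": [0, 0, 0]},
  {"delta_pos": [0, -0.2, 0.3], "twist": [0, 0, 0.02]},
  {"delta_pos": [0, -0.45, 0.3], "twist": [0, 0, 0.04]},
  {"delta_pos": [0, -0.72, 0.3], "twist": [0, 0, 0.07]},
  {"delta_pos": [0, -1, 0.3], "twist": [0, 0, 0.08]},
], claw=60)

```text
t: 37.48
tcp_pos: [0.4825, 0.1358, 0.1528]
tool_rot: [180.0, -0.1, 14.6]
force: [1.3, 0.1, -0.5]
finger_gap: 0.703
```

Emit:
jog_arm([
  {"delta_pos": [0.02, -0.25, 0], "twist": [0, 0, 0.02]},
  {"delta_pos": [0.024, -0.5, 0], "twist": [0, 0, 0.05]},
  {"delta_pos": [0.024, -0.65, 0], "twist": [0, 0, 0.0505]},
  {"delta_pos": [0.024, -0.65, 0], "twist": [0, 0, 0.0505]},
  {"delta_pos": [0.024, -0.65, -0.1], "twist": [0, 0, 0.0505]},
])

```text
t: 38.1
tcp_pos: [0.4886, 0.0078, 0.1333]
tool_rot: [179.9, -0.2, 23.5]
force: [-0.3, 0.6, -0.5]
finger_gap: 0.702
```

```bash
python3 locks.py w18; python3 - <<'E'
from h import *
s=robot.camera('scene');cv2.imwrite('pics/s18.png',s)
E
```

```text
t 38.1 tcp [0.4886 0.0078 0.1333] rot [179.91  -0.23  23.47] F [-0.3  0.6 -0.5] gap 0.702
[396.3  61.2] 797 [0.6025 0.0131 0.04  ]
[323.3 245.6] 593 [0.4874 0.0069 0.04  ]
```

View pics/w18.png

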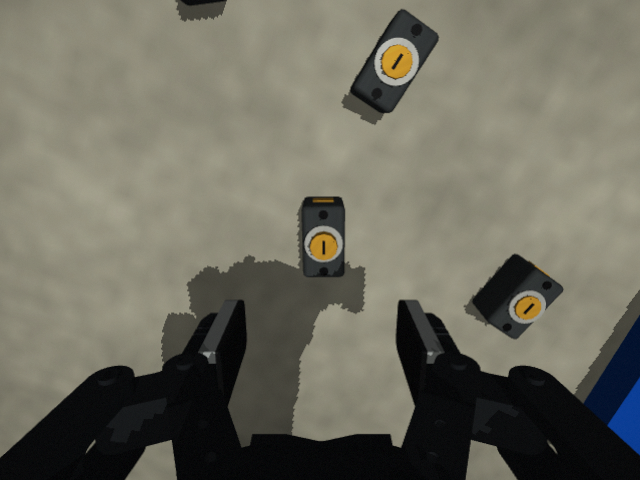

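View pics/s18.png

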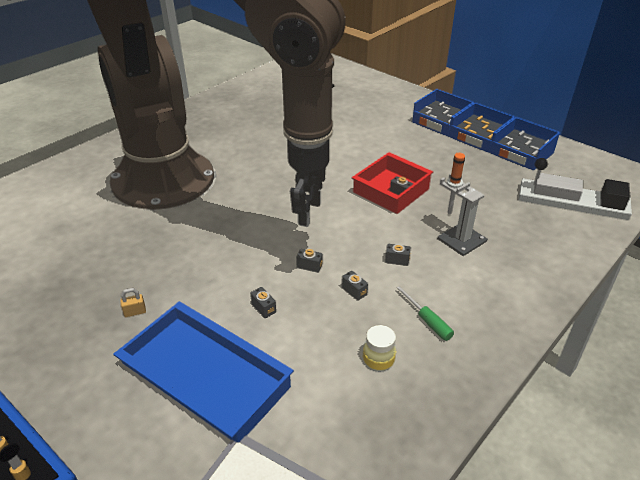

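Emit:
jog_arm([
  {"delta_pos": [0, 0, -0.2], "twist": [0, 0, 0]},
  {"delta_pos": [0, 0, -0.4], "twist": [0, 0, 0]},
  {"delta_pos": [0, 0, -0.55], "twist": [0, 0, 0]},
  {"delta_pos": [0, 0, -0.587], "twist": [0, 0, 0]},
  {"delta_pos": [0, 0, -0.587], "twist": [0, 0, 0]},
])

```text
t: 38.83
tcp_pos: [0.4877, 0.0077, 0.0147]
tool_rot: [180.0, -0.0, 23.5]
force: [0.2, 0.7, -0.3]
finger_gap: 0.701
```

Emit:
jog_arm([
  {"delta_pos": [0, 0, 0], "twist": [0, 0, 0]},
  {"delta_pos": [0, 0, 0], "twist": [0, 0, 0]},
  {"delta_pos": [0, 0, 0], "twist": [0, 0, 0]},
  {"delta_pos": [0, 0, 0], "twist": [0, 0, 0]},
  {"delta_pos": [0, 0, 0], "twist": [0, 0, 0]},
], claw=0, force=40)

```text
t: 39.45
tcp_pos: [0.4881, 0.0071, 0.0152]
tool_rot: [179.9, -0.1, 23.5]
force: [0.0, -0.5, 7.9]
finger_gap: 0.319
```

Emit:
jog_arm([
  {"delta_pos": [0, 0, 0.05], "twist": [0, 0, 0]},
  {"delta_pos": [0, 0, 0.2], "twist": [0, 0, -0.03]},
  {"delta_pos": [-0.05, 0.1, 0.35], "twist": [0, 0, -0.06]},
  {"delta_pos": [-0.15, 0.35, 0.45], "twist": [0, 0, -0.09]},
  {"delta_pos": [-0.2, 0.6, 0.45], "twist": [0, 0, -0.12]},
])

```text
t: 40.08
tcp_pos: [0.4473, 0.1282, 0.1062]
tool_rot: [-180.0, -0.2, 1.6]
force: [1.0, 0.9, -2.1]
finger_gap: 0.319
```

Emit:
jog_arm([
  {"delta_pos": [-0.03, 0.25, 0], "twist": [0, 0, -0.01]},
  {"delta_pos": [-0.07, 0.5, 0], "twist": [0, 0, -0.01]},
  {"delta_pos": [-0.11, 0.75, 0], "twist": [0, 0, -0.01]},
  {"delta_pos": [-0.112, 0.95, 0], "twist": [0, 0, -0.01]},
  {"delta_pos": [-0.112, 1, 0], "twist": [0, 0, -0.01]},
])

```text
t: 40.7
tcp_pos: [0.4238, 0.3304, 0.1048]
tool_rot: [-179.9, -0.0, 0.3]
force: [-0.5, -0.3, -2.3]
finger_gap: 0.314
```

Emit:
jog_arm([
  {"delta_pos": [0, 0.046, 0], "twist": [0, 0, 0]},
  {"delta_pos": [0, 0.046, 0], "twist": [0, 0, 0]},
  {"delta_pos": [0, 0.046, 0], "twist": [0, 0, 0]},
  {"delta_pos": [0, 0.046, -0.05], "twist": [0, 0, 0]},
  {"delta_pos": [0, 0.046, -0.1], "twist": [0, 0, 0]},
])

```text
t: 41.32
tcp_pos: [0.4249, 0.3355, 0.0831]
tool_rot: [180.0, 0.0, 0.0]
force: [-0.1, 1.2, -2.2]
finger_gap: 0.321
```

```bash
python3 - <<'E'
from h import *
o=obs();im=robot.camera('wrist');cv2.imwrite('pics/w19.png',im)
E
```

```text
t 41.33 tcp [0.4249 0.3355 0.0831] rot [1.7997e+02 1.0000e-02 4.0000e-02] F [-0.1  1.2 -2.2] gap 0.321
```

View pics/w19.png

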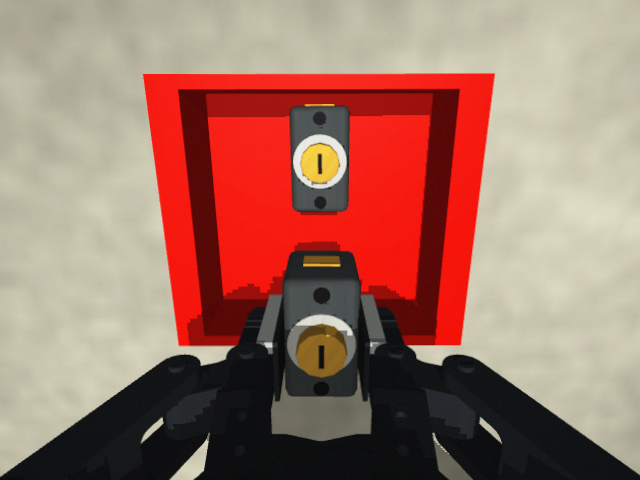

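```bash
python3 - <<'E'
from h import *
c=robot.calibration('wrist')
print(unp(c,[(320,73),(320,90),(430,335),(430,345.5)],.048).round(4))
print(unp(c,[(320,115),(228,300)],.006).round(4))
print(unp(c,[(320,107),(320,211)],.04).round(4), unp(c,(319.5,162),.048))
print(proj(c,[(.4498,.3365,.0835-.0145+.034),(.45,.3365,.0835-.0145)]))
E
```

```text
[[0.5183 0.3372 0.048 ]
 [0.5117 0.3372 0.048 ]
 [0.3935 0.2802 0.048 ]
 [0.3872 0.2797 0.048 ]]
[[0.5013 0.3372 0.006 ]
 [0.3919 0.394  0.006 ]]
[[0.505  0.3372 0.04  ]
 [0.4572 0.3371 0.04  ]] [[0.48165755 0.33733487 0.048     ]]
[[321.56012399 277.5542213 ]
 [321.31302436 244.34643123]]
```

Emit:
jog_arm([
  {"delta_pos": [0, 0, -0.1], "twist": [0, 0, 0]},
  {"delta_pos": [0, 0, -0.2], "twist": [0, 0, 0]},
  {"delta_pos": [0, 0, -0.28], "twist": [0, 0, 0]},
  {"delta_pos": [0, 0, -0.305], "twist": [0, 0, 0]},
  {"delta_pos": [0, 0, -0.312], "twist": [0, 0, 0]},
])

```text
t: 42.0
tcp_pos: [0.4247, 0.3364, 0.0214]
tool_rot: [180.0, 0.0, 0.1]
force: [0.2, 0.7, -1.4]
finger_gap: 0.317
```

Emit:
jog_arm([
  {"delta_pos": [0, 0, 0], "twist": [0, 0, 0]},
  {"delta_pos": [0, 0, 0], "twist": [0, 0, 0]},
  {"delta_pos": [0, 0, 0], "twist": [0, 0, 0]},
  {"delta_pos": [0, 0, 0.1], "twist": [0, 0, 0]},
  {"delta_pos": [0, 0, 0.35], "twist": [0, 0, 0]},
], claw=45)

```text
t: 42.62
tcp_pos: [0.4237, 0.3351, 0.0908]
tool_rot: [179.8, 0.2, 0.1]
force: [1.0, -0.0, 0.2]
finger_gap: 0.53
```

Emit:
jog_arm([
  {"delta_pos": [0, 0, 0.25], "twist": [0, 0, 0]},
  {"delta_pos": [0, -0.2, 0.3], "twist": [0, 0, 0.02]},
  {"delta_pos": [0, -0.45, 0.3], "twist": [0, 0, 0.05]},
  {"delta_pos": [0, -0.72, 0.3], "twist": [0, 0, 0.08]},
  {"delta_pos": [0, -0.965, 0.3], "twist": [0, 0, 0.1]},
], claw=60)

```text
t: 43.25
tcp_pos: [0.4247, 0.1413, 0.1518]
tool_rot: [180.0, -0.0, 18.2]
force: [1.7, -0.2, 0.4]
finger_gap: 0.705
```

Emit:
jog_arm([
  {"delta_pos": [0.2, 0, 0], "twist": [0, 0, 0.03]},
  {"delta_pos": [0.45, 0, 0], "twist": [0, 0, 0.067]},
  {"delta_pos": [0.7, 0, 0], "twist": [0, 0, 0.067]},
  {"delta_pos": [0.9, 0, 0], "twist": [0, 0, 0.067]},
  {"delta_pos": [0.945, 0, -0.1], "twist": [0, 0, 0.067]},
])

```text
t: 43.88
tcp_pos: [0.617, 0.1432, 0.1321]
tool_rot: [180.0, -0.2, 30.0]
force: [-0.5, -0.4, 0.1]
finger_gap: 0.703
```

```bash
python3 locks.py w20; python3 - <<'E'
from h import *
s=robot.camera('scene');cv2.imwrite('pics/s20.png',s)
E
```

```text
t 43.88 tcp [0.617  0.1432 0.1321] rot [179.95  -0.22  30.04] F [-0.5 -0.4  0.1] gap 0.703
[320.1 246.7] 527 [0.6147 0.1439 0.04  ]
```

View pics/w20.png

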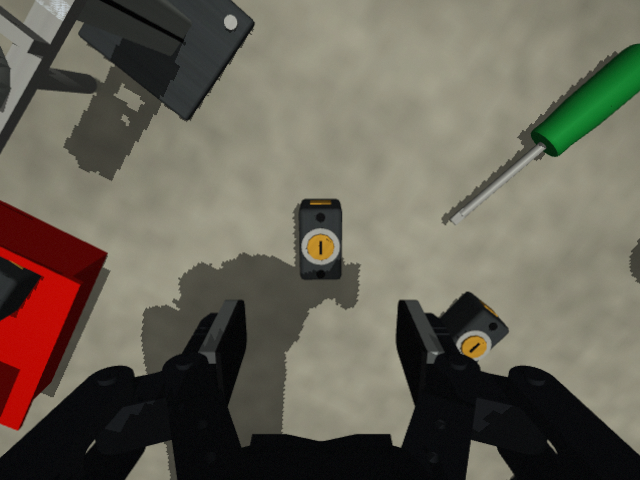

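View pics/s20.png

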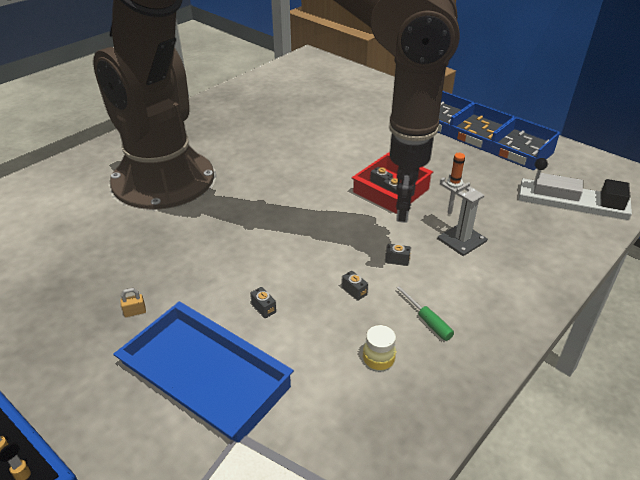

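Emit:
jog_arm([
  {"delta_pos": [0.003, 0.003, -0.2], "twist": [0, 0, 0]},
  {"delta_pos": [0.003, 0.003, -0.4], "twist": [0, 0, 0]},
  {"delta_pos": [0.003, 0.003, -0.55], "twist": [0, 0, 0]},
  {"delta_pos": [0.003, 0.003, -0.587], "twist": [0, 0, 0]},
  {"delta_pos": [0.003, 0.003, -0.587], "twist": [0, 0, 0]},
])

```text
t: 44.6
tcp_pos: [0.6138, 0.1442, 0.0148]
tool_rot: [-180.0, 0.0, 30.2]
force: [0.8, 0.4, 0.4]
finger_gap: 0.7
```

Emit:
jog_arm([
  {"delta_pos": [0, 0, 0], "twist": [0, 0, 0]},
  {"delta_pos": [0, 0, 0], "twist": [0, 0, 0]},
  {"delta_pos": [0, 0, 0], "twist": [0, 0, 0]},
  {"delta_pos": [0, 0, 0], "twist": [0, 0, 0]},
  {"delta_pos": [0, 0, 0], "twist": [0, 0, 0]},
], claw=0, force=40)

```text
t: 45.22
tcp_pos: [0.6153, 0.144, 0.0157]
tool_rot: [180.0, -0.1, 30.1]
force: [-1.5, -0.9, 6.6]
finger_gap: 0.317
```

Emit:
jog_arm([
  {"delta_pos": [0, 0, 0.05], "twist": [0, 0, 0]},
  {"delta_pos": [0, 0, 0.2], "twist": [0, 0, -0.03]},
  {"delta_pos": [0, -0.1, 0.4], "twist": [0, 0, -0.06]},
  {"delta_pos": [0, -0.35, 0.6], "twist": [0, 0, -0.1]},
  {"delta_pos": [0, -0.65, 0.6], "twist": [0, 0, -0.134]},
])

```text
t: 45.85
tcp_pos: [0.6165, 0.0149, 0.1386]
tool_rot: [-179.9, -0.4, 6.0]
force: [1.2, -0.5, -2.4]
finger_gap: 0.312
```

Emit:
jog_arm([
  {"delta_pos": [0.01, -0.2, 0], "twist": [0, 0, 0]},
  {"delta_pos": [0.03, -0.4, 0], "twist": [0, 0, 0]},
  {"delta_pos": [0.03, -0.6, 0], "twist": [0, 0, 0]},
  {"delta_pos": [0.03, -0.8, 0], "twist": [0, 0, 0]},
  {"delta_pos": [0.03, -1, 0], "twist": [0, 0, 0]},
])

```text
t: 46.48
tcp_pos: [0.6202, -0.1873, 0.1349]
tool_rot: [-180.0, -0.0, 6.0]
force: [-0.1, -1.2, -2.1]
finger_gap: 0.317
```

Emit:
jog_arm([
  {"delta_pos": [0, -0.25, 0], "twist": [0, 0, 0]},
  {"delta_pos": [0, -0.5, 0], "twist": [0, 0, 0]},
  {"delta_pos": [0, -0.64, 0], "twist": [0, 0, 0]},
  {"delta_pos": [0, -0.64, 0], "twist": [0, 0, 0]},
  {"delta_pos": [0, -0.64, 0], "twist": [0, 0, 0]},
])

```text
t: 47.1
tcp_pos: [0.6205, -0.313, 0.1345]
tool_rot: [-179.9, -0.0, 6.1]
force: [0.7, -0.3, -0.6]
finger_gap: 0.316
```

```bash
python3 - <<'E'
from h import *
o=obs();c=robot.calibration('wrist');np.save('wl.npy',c,allow_pickle=True);im=robot.camera('wrist');cv2.imwrite('pics/w21.png',im)
s=robot.camera('scene');cv2.imwrite('pics/s21.png',s)
E
```

```text
t 47.1 tcp [ 0.6205 -0.313   0.1345] rot [-1.7994e+02 -2.0000e-02  6.0700e+00] F [ 0.7 -0.3 -0.6] gap 0.316
```

View pics/w21.png

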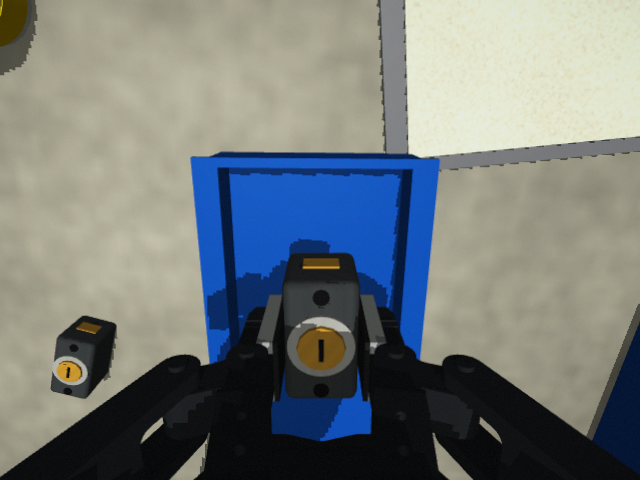

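View pics/s21.png

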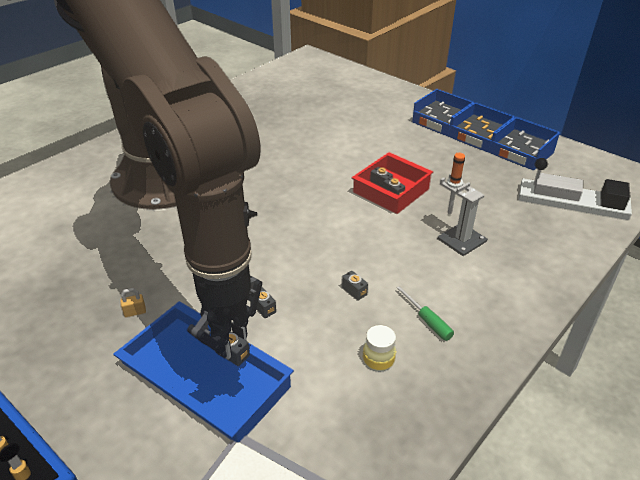

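```bash
python3 - <<'E'
from h import *
c=np.load('wl.npy',allow_pickle=True).item()
print(unp(c,[(191.5,158),(439,157.5),(207,350),(421,350)],.036).round(4)); print(unp(c,(67,370.5),.037))
E
```

```text
[[ 0.6639 -0.2275  0.036 ]
 [ 0.6803 -0.3771  0.036 ]
 [ 0.5292 -0.2393  0.036 ]
 [ 0.5456 -0.3913  0.036 ]]
[[ 0.50204111 -0.13946272  0.037     ]]
```

Emit:
jog_arm([
  {"delta_pos": [0, 0.015, -0.15], "twist": [0, 0, 0]},
  {"delta_pos": [0, 0.02, -0.35], "twist": [0, 0, 0]},
  {"delta_pos": [0, 0.02, -0.5], "twist": [0, 0, 0]},
  {"delta_pos": [0, 0.02, -0.55], "twist": [0, 0, 0]},
  {"delta_pos": [0, 0.02, -0.562], "twist": [0, 0, 0]},
])

```text
t: 47.82
tcp_pos: [0.6209, -0.3094, 0.0222]
tool_rot: [-180.0, -0.0, 6.1]
force: [-0.5, -0.4, -1.7]
finger_gap: 0.313
```

Emit:
jog_arm([
  {"delta_pos": [0, 0, 0], "twist": [0, 0, 0]},
  {"delta_pos": [0, 0, 0], "twist": [0, 0, 0]},
  {"delta_pos": [0, 0, 0], "twist": [0, 0, 0]},
  {"delta_pos": [0, 0, 0.1], "twist": [0, 0, 0]},
  {"delta_pos": [0, 0, 0.35], "twist": [0, 0, 0]},
], claw=45)

```text
t: 48.45
tcp_pos: [0.6189, -0.3097, 0.0914]
tool_rot: [-179.9, 0.2, 6.0]
force: [0.2, -0.3, 0.3]
finger_gap: 0.529
```

Emit:
jog_arm([
  {"delta_pos": [0, 0, 0.2], "twist": [0, 0, 0]},
  {"delta_pos": [-0.1, 0.15, 0.3], "twist": [0, 0, -0.02]},
  {"delta_pos": [-0.25, 0.35, 0.3], "twist": [0, 0, -0.05]},
  {"delta_pos": [-0.42, 0.6, 0.3], "twist": [0, 0, -0.089]},
  {"delta_pos": [-0.58, 0.83, 0.3], "twist": [0, 0, -0.089]},
], claw=60)

```text
t: 49.08
tcp_pos: [0.5037, -0.1424, 0.1534]
tool_rot: [180.0, -0.1, -10.1]
force: [1.8, 0.4, 0.5]
finger_gap: 0.703
```

Emit:
jog_arm([
  {"delta_pos": [-0.012, 0.022, 0], "twist": [0, 0, 0]},
  {"delta_pos": [-0.012, 0.022, -0.1], "twist": [0, 0, 0]},
  {"delta_pos": [-0.012, 0.022, -0.1], "twist": [0, 0, 0]},
  {"delta_pos": [-0.012, 0.022, -0.1], "twist": [0, 0, 0]},
  {"delta_pos": [-0.012, 0.022, -0.1], "twist": [0, 0, 0]},
])

```text
t: 49.7
tcp_pos: [0.5026, -0.1401, 0.1324]
tool_rot: [180.0, -0.1, -10.0]
force: [-0.7, 0.0, 0.2]
finger_gap: 0.702
```

```bash
python3 locks.py w22; python3 - <<'E'
from h import *
s=robot.camera('scene');cv2.imwrite('pics/s22.png',s)
E
```

```text
t 49.7 tcp [ 0.5026 -0.1401  0.1324] rot [ 1.800e+02 -6.000e-02 -1.001e+01] F [-0.7  0.   0.2] gap 0.702
[ 37.1 122.2] 716 [0.6027 0.0097 0.04  ]
[323.2 242.6] 532 [ 0.5023 -0.1399  0.04  ]
```

View pics/w22.png

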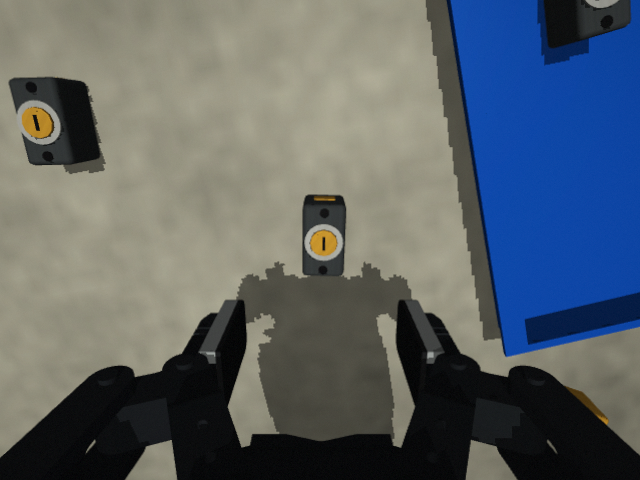

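View pics/s22.png

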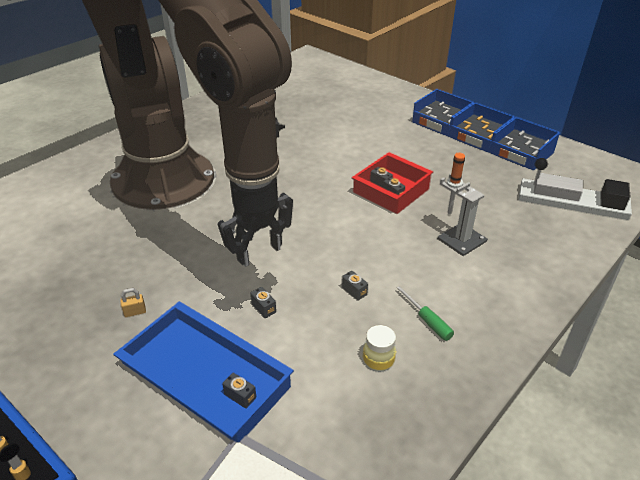

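Emit:
jog_arm([
  {"delta_pos": [0, 0, -0.2], "twist": [0, 0, 0]},
  {"delta_pos": [0, 0, -0.4], "twist": [0, 0, 0]},
  {"delta_pos": [0, 0, -0.55], "twist": [0, 0, 0]},
  {"delta_pos": [0, 0, -0.587], "twist": [0, 0, 0]},
  {"delta_pos": [0, 0, -0.587], "twist": [0, 0, 0]},
])

```text
t: 50.42
tcp_pos: [0.5022, -0.1397, 0.0146]
tool_rot: [180.0, 0.0, -10.0]
force: [0.8, -0.9, 0.2]
finger_gap: 0.699
```

Emit:
jog_arm([
  {"delta_pos": [0, 0, 0], "twist": [0, 0, 0]},
  {"delta_pos": [0, 0, 0], "twist": [0, 0, 0]},
  {"delta_pos": [0, 0, 0], "twist": [0, 0, 0]},
  {"delta_pos": [0, 0, 0], "twist": [0, 0, 0]},
  {"delta_pos": [0, 0, 0], "twist": [0, 0, 0]},
], claw=0, force=40)

```text
t: 51.05
tcp_pos: [0.5029, -0.1401, 0.0156]
tool_rot: [180.0, -0.1, -10.0]
force: [-1.4, -0.3, 6.0]
finger_gap: 0.324
```

Emit:
jog_arm([
  {"delta_pos": [0, 0, 0.05], "twist": [0, 0, 0]},
  {"delta_pos": [0, 0, 0.2], "twist": [0, 0, 0.03]},
  {"delta_pos": [-0.05, -0.1, 0.4], "twist": [0, 0, 0.06]},
  {"delta_pos": [-0.1, -0.35, 0.5], "twist": [0, 0, 0.089]},
  {"delta_pos": [-0.15, -0.6, 0.5], "twist": [0, 0, 0.089]},
])

```text
t: 51.68
tcp_pos: [0.4729, -0.2613, 0.1172]
tool_rot: [179.9, -0.2, 6.2]
force: [0.8, -0.9, -2.6]
finger_gap: 0.319
```

Emit:
jog_arm([
  {"delta_pos": [-0.05, -0.2, 0], "twist": [0, 0, 0]},
  {"delta_pos": [-0.05, -0.325, 0], "twist": [0, 0, 0]},
  {"delta_pos": [-0.05, -0.325, 0], "twist": [0, 0, 0]},
  {"delta_pos": [-0.05, -0.325, 0], "twist": [0, 0, 0]},
  {"delta_pos": [-0.05, -0.325, -0.1], "twist": [0, 0, 0]},
])

```text
t: 52.3
tcp_pos: [0.4635, -0.3237, 0.0957]
tool_rot: [179.9, -0.2, 6.1]
force: [0.2, -0.4, -1.8]
finger_gap: 0.316
```

```bash
python3 - <<'E'
from h import *
o=obs();c=robot.calibration('wrist');np.save('wl.npy',c,allow_pickle=True);im=robot.camera('wrist');cv2.imwrite('pics/w23.png',im)
E
```

```text
t 52.3 tcp [ 0.4635 -0.3237  0.0957] rot [ 1.7992e+02 -1.5000e-01  6.1400e+00] F [ 0.2 -0.4 -1.8] gap 0.316
```

View pics/w23.png

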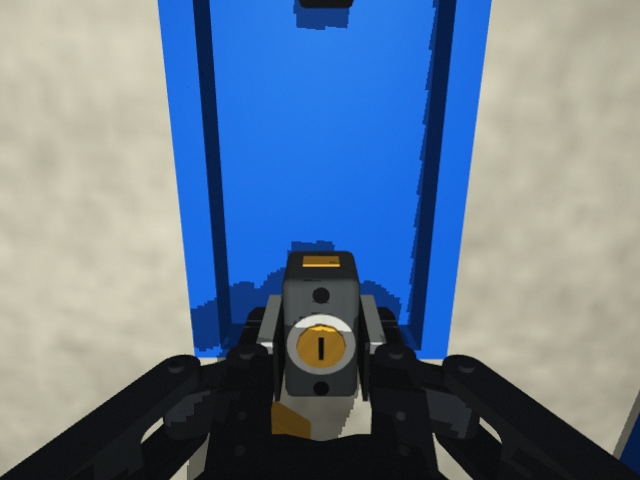

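```bash
python3 - <<'E'
from h import *
c=np.load('wl.npy',allow_pickle=True).item()
print(unp(c,[(194,357),(447,358)],.036).round(4))
print(unp(c,[(160,10),(489,10)],.036).round(4))
E
```

```text
[[ 0.394  -0.253   0.036 ]
 [ 0.4096 -0.4047  0.036 ]]
[[ 0.5779 -0.2359  0.036 ]
 [ 0.5942 -0.3855  0.036 ]]
```

Emit:
jog_arm([
  {"delta_pos": [0, 0, -0.1], "twist": [0, 0, 0]},
  {"delta_pos": [0, 0, -0.22], "twist": [0, 0, 0]},
  {"delta_pos": [0, 0, -0.32], "twist": [0, 0, 0]},
  {"delta_pos": [0, 0, -0.355], "twist": [0, 0, 0]},
  {"delta_pos": [0, 0, -0.362], "twist": [0, 0, 0]},
])

```text
t: 52.98
tcp_pos: [0.4623, -0.3241, 0.0221]
tool_rot: [-180.0, 0.0, 6.1]
force: [0.3, -0.1, -1.8]
finger_gap: 0.319
```

Emit:
jog_arm([
  {"delta_pos": [0, 0, 0], "twist": [0, 0, 0]},
  {"delta_pos": [0, 0, 0], "twist": [0, 0, 0]},
  {"delta_pos": [0, 0, 0], "twist": [0, 0, 0]},
  {"delta_pos": [0, 0, 0.1], "twist": [0, 0, 0]},
  {"delta_pos": [0, 0, 0.35], "twist": [0, 0, 0]},
], claw=45)

```text
t: 53.6
tcp_pos: [0.4605, -0.324, 0.0911]
tool_rot: [-179.8, 0.2, 6.0]
force: [0.2, -0.6, 0.2]
finger_gap: 0.522
```

Emit:
jog_arm([
  {"delta_pos": [0, 0, 0.2], "twist": [0, 0, 0]},
  {"delta_pos": [0.1, 0.2, 0.3], "twist": [0, 0, 0]},
  {"delta_pos": [0.2, 0.45, 0.3], "twist": [0, 0, -0.02]},
  {"delta_pos": [0.3, 0.7, 0.3], "twist": [0, 0, -0.04]},
  {"delta_pos": [0.4, 0.95, 0.3], "twist": [0, 0, -0.07]},
], claw=60)

```text
t: 54.22
tcp_pos: [0.5425, -0.1333, 0.1524]
tool_rot: [180.0, -0.0, -6.7]
force: [0.6, -0.7, -0.5]
finger_gap: 0.705
```

Emit:
jog_arm([
  {"delta_pos": [0.1, 0.22, 0], "twist": [0, 0, 0]},
  {"delta_pos": [0.2, 0.45, 0], "twist": [0, 0, 0]},
  {"delta_pos": [0.3, 0.7, 0], "twist": [0, 0, 0]},
  {"delta_pos": [0.305, 0.73, 0], "twist": [0, 0, 0]},
  {"delta_pos": [0.305, 0.73, -0.1], "twist": [0, 0, 0]},
])

```text
t: 54.85
tcp_pos: [0.6041, 0.0124, 0.1331]
tool_rot: [-180.0, -0.2, -6.5]
force: [1.2, -0.4, -0.3]
finger_gap: 0.7
```

```bash
python3 locks.py w24; python3 - <<'E'
from h import *
s=robot.camera('scene');cv2.imwrite('pics/s24.png',s)
E
```

```text
t 54.85 tcp [0.6041 0.0124 0.1331] rot [-1.7996e+02 -1.7000e-01 -6.4700e+00] F [ 1.2 -0.4 -0.3] gap 0.7
[468.8  17.9] 1522 [ 0.7213 -0.0789  0.04  ]
[323.6 241.4] 526 [0.6046 0.0123 0.04  ]
```

View pics/w24.png

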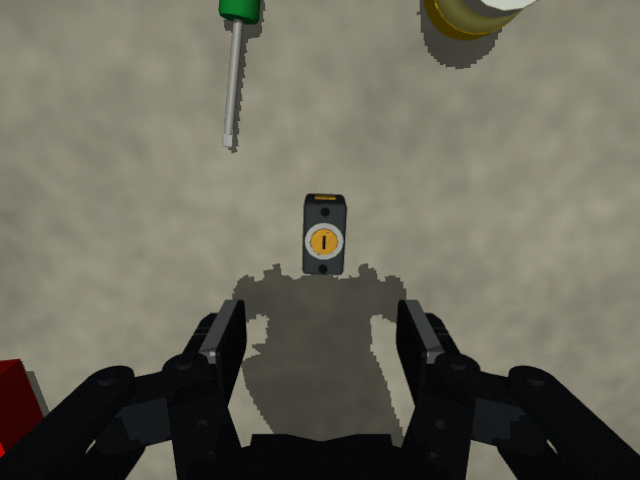

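View pics/s24.png

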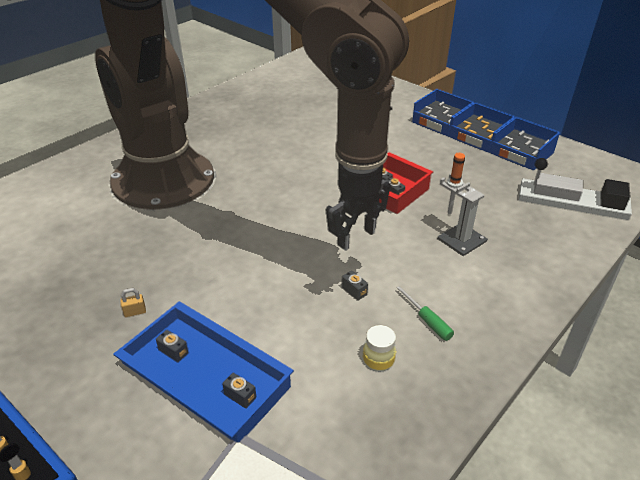

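Emit:
jog_arm([
  {"delta_pos": [0.003, 0, -0.2], "twist": [0, 0, 0]},
  {"delta_pos": [0.003, 0, -0.4], "twist": [0, 0, 0]},
  {"delta_pos": [0.003, 0, -0.55], "twist": [0, 0, 0]},
  {"delta_pos": [0.003, 0, -0.587], "twist": [0, 0, 0]},
  {"delta_pos": [0.003, 0, -0.587], "twist": [0, 0, 0]},
])

```text
t: 55.58
tcp_pos: [0.6039, 0.0108, 0.0152]
tool_rot: [180.0, -0.0, -6.6]
force: [0.5, -0.3, -0.3]
finger_gap: 0.705
```

Emit:
jog_arm([
  {"delta_pos": [0, 0, 0], "twist": [0, 0, 0]},
  {"delta_pos": [0, 0, 0], "twist": [0, 0, 0]},
  {"delta_pos": [0, 0, 0], "twist": [0, 0, 0]},
  {"delta_pos": [0, 0, 0], "twist": [0, 0, 0]},
  {"delta_pos": [0, 0, 0], "twist": [0, 0, 0]},
], claw=0, force=40)

```text
t: 56.2
tcp_pos: [0.6046, 0.0113, 0.0161]
tool_rot: [-180.0, -0.1, -6.6]
force: [-1.2, -1.1, 6.4]
finger_gap: 0.318
```

Emit:
jog_arm([
  {"delta_pos": [0, 0, 0.05], "twist": [0, 0, 0]},
  {"delta_pos": [0, 0, 0.2], "twist": [0, 0, 0.02]},
  {"delta_pos": [-0.05, -0.1, 0.4], "twist": [0, 0, 0.05]},
  {"delta_pos": [-0.1, -0.35, 0.55], "twist": [0, 0, 0.07]},
  {"delta_pos": [-0.15, -0.64, 0.55], "twist": [0, 0, 0.07]},
])

```text
t: 56.82
tcp_pos: [0.5752, -0.117, 0.1282]
tool_rot: [179.9, -0.3, 6.2]
force: [0.4, -0.3, -1.6]
finger_gap: 0.315
```

Emit:
jog_arm([
  {"delta_pos": [-0.05, -0.25, 0], "twist": [0, 0, 0]},
  {"delta_pos": [-0.1, -0.5, 0], "twist": [0, 0, 0]},
  {"delta_pos": [-0.155, -0.75, 0], "twist": [0, 0, 0]},
  {"delta_pos": [-0.155, -1, 0], "twist": [0, 0, 0]},
  {"delta_pos": [-0.155, -1, 0], "twist": [0, 0, 0]},
])

```text
t: 57.45
tcp_pos: [0.5408, -0.3227, 0.1248]
tool_rot: [179.8, 0.0, 5.6]
force: [-0.8, 0.9, -1.5]
finger_gap: 0.32
```

```bash
python3 - <<'E'
from h import *
o=obs();c=robot.calibration('wrist');np.save('wl.npy',c,allow_pickle=True);im=robot.camera('wrist');cv2.imwrite('pics/w25.png',im)
E
```

```text
t 57.45 tcp [ 0.5408 -0.3227  0.1248] rot [1.7984e+02 4.0000e-02 5.6000e+00] F [-0.8  0.9 -1.5] gap 0.32
```

View pics/w25.png

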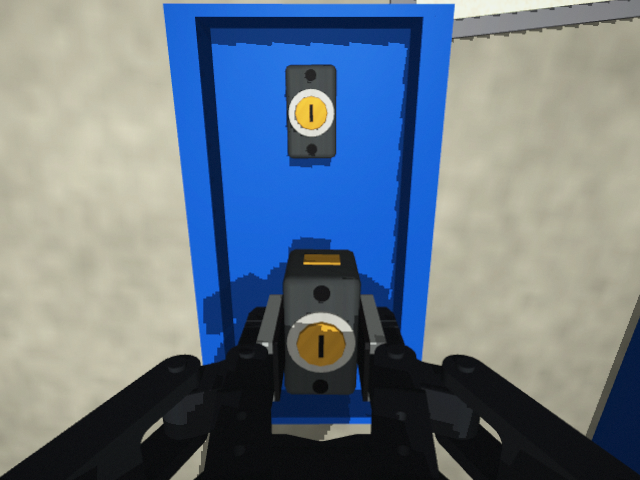

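Emit:
jog_arm([
  {"delta_pos": [0, 0, -0.12], "twist": [0, 0, 0]},
  {"delta_pos": [0, 0, -0.32], "twist": [0, 0, 0]},
  {"delta_pos": [0, 0, -0.46], "twist": [0, 0, 0]},
  {"delta_pos": [0, 0, -0.5], "twist": [0, 0, 0]},
  {"delta_pos": [0, 0, -0.511], "twist": [0, 0, 0]},
])

```text
t: 58.12
tcp_pos: [0.5432, -0.316, 0.0229]
tool_rot: [-180.0, -0.0, 6.1]
force: [-1.1, 0.4, -0.9]
finger_gap: 0.316
```

Emit:
jog_arm([
  {"delta_pos": [0, 0, 0], "twist": [0, 0, 0]},
  {"delta_pos": [0, 0, 0], "twist": [0, 0, 0]},
  {"delta_pos": [0, 0, 0], "twist": [0, 0, 0]},
  {"delta_pos": [0, 0, 0.1], "twist": [0, 0, 0]},
  {"delta_pos": [0, 0, 0.35], "twist": [0, 0, 0]},
], claw=45)

```text
t: 58.75
tcp_pos: [0.5412, -0.3162, 0.0923]
tool_rot: [-179.9, 0.2, 6.0]
force: [0.5, -1.3, -0.1]
finger_gap: 0.523
```

Emit:
jog_arm([
  {"delta_pos": [0, 0, 0.3], "twist": [0, 0, 0]},
  {"delta_pos": [-0.1, 0.1, 0.6], "twist": [0, 0, 0]},
  {"delta_pos": [-0.3, 0.3, 0.8], "twist": [0, 0, 0]},
  {"delta_pos": [-0.5, 0.5, 1], "twist": [0, 0, 0]},
  {"delta_pos": [-0.7, 0.7, 1], "twist": [0, 0, 0]},
])

```text
t: 59.38
tcp_pos: [0.4089, -0.1815, 0.2947]
tool_rot: [179.8, -0.3, 6.0]
force: [-0.1, 0.7, 0.8]
finger_gap: 0.529
```

Emit:
jog_arm([
  {"delta_pos": [0, 0, 0.2], "twist": [0, 0, 0]},
  {"delta_pos": [0, 0.2, 0.4], "twist": [0, 0, 0]},
  {"delta_pos": [0, 0.2, 0.5], "twist": [0, 0, 0]},
  {"delta_pos": [0, 0.2, 0.5], "twist": [0, 0, 0]},
  {"delta_pos": [0, 0.2, 0.5], "twist": [0, 0, 0]},
])

```text
t: 60.0
tcp_pos: [0.408, -0.1428, 0.3909]
tool_rot: [180.0, 0.0, 6.0]
force: [0.5, 0.3, -0.2]
finger_gap: 0.525
```

```bash
python3 - <<'E'
from h import *
o=obs();im=robot.camera('wrist');cv2.imwrite('pics/w26.png',im)
s=robot.camera('scene');cv2.imwrite('pics/s26.png',s);crop(s,110,290,190,150,4,'s26b');crop(s,340,130,160,130,5,'s26c')
t=robot.camera('top');cv2.imwrite('pics/t26.png',t)
E
```

```text
t 60.0 tcp [ 0.408  -0.1428  0.3909] rot [1.7999e+02 2.0000e-02 6.0100e+00] F [ 0.5  0.3 -0.2] gap 0.525
```

View pics/t26.png

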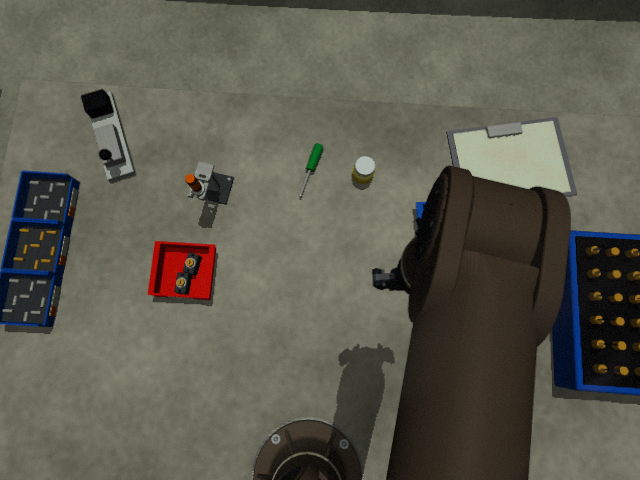

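View pics/s26b.png

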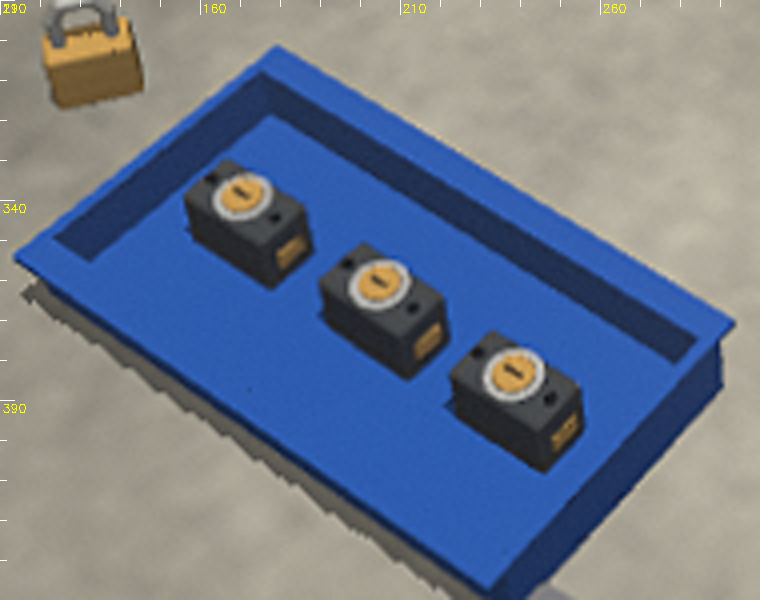

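View pics/s26c.png

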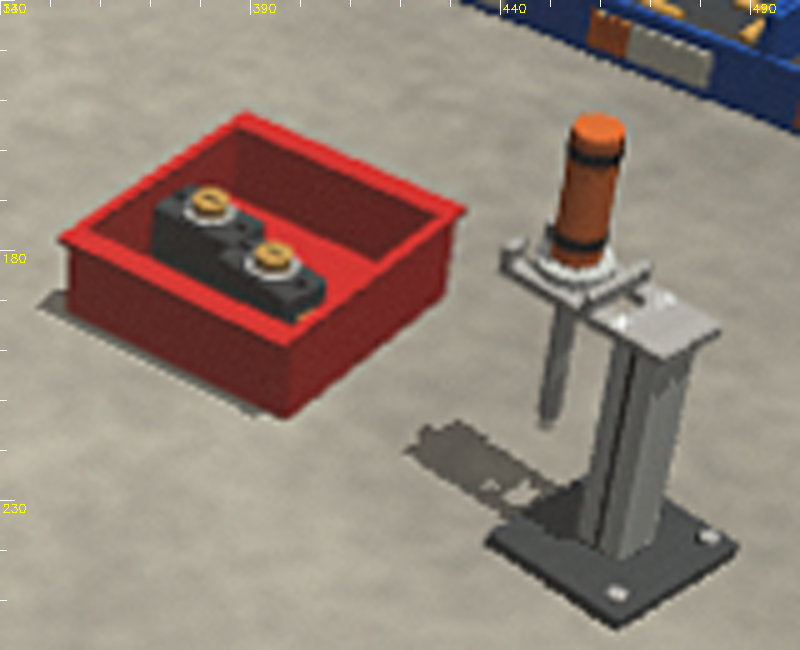

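View pics/w26.png

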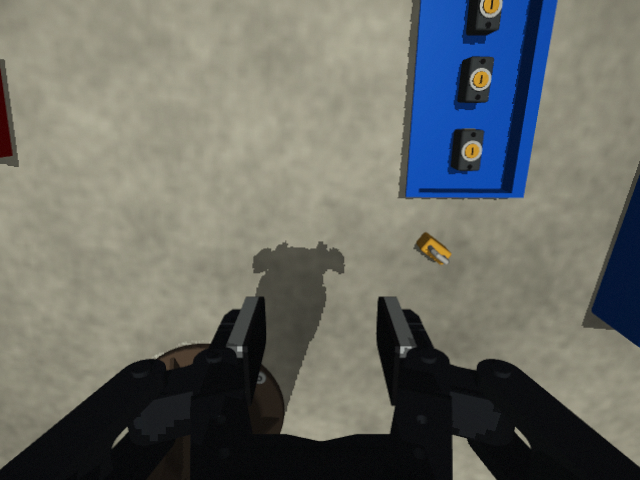

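```bash
python3 - <<'E'
from h import *
t=cv2.imread('pics/t26.png');crop(t,140,150,110,160,5,'t26b')
E
```

```text
(no output)
```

View pics/t26b.png

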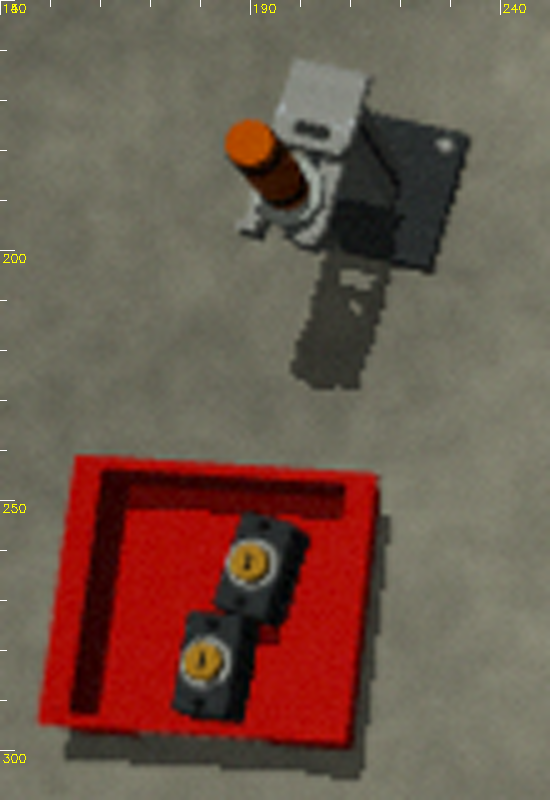

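```bash
python3 - <<'E'
from h import *
ct=robot.calibration('top');cs=robot.calibration('scene');s=cv2.imread('pics/s26.png')
crop(s,360,160,50,45,14,'s26d')
T=[(189.8,262.6),(180.6,282.4)]
S=[(340+274/5,130+255/5),(340+211/5,130+202/5)]
for a,b in zip(T,S): print(unp(ct,a,.048)[0].round(4),unp(cs,b,.048)[0].round(4),tri([ct,cs],[a,b]).round(4))
print('cap',unp(ct,(140+249/5,150+142/5),.195),tri([ct,cs],[(140+249/5,150+142/5),(340+598/5,130+127/5)]))
E
```

```text
[0.4701 0.3194 0.048 ] [0.4757 0.3148 0.048 ] [0.4711 0.3213 0.0424]
[0.4207 0.3353 0.048 ] [0.4268 0.3306 0.048 ] [0.4216 0.3374 0.0421]
cap [[0.63370553 0.29964478 0.195     ]] [0.63452368 0.30040311 0.1919052 ]
```

View pics/s26d.png

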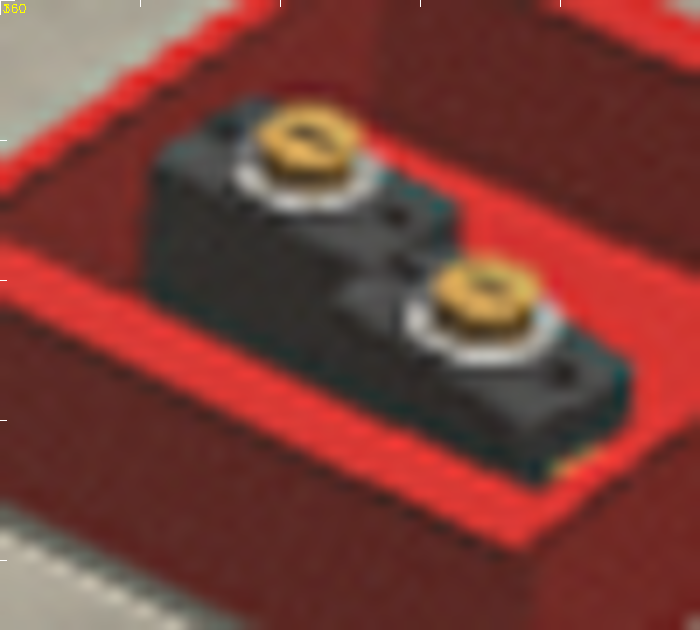

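```bash
python3 - <<'E'
from h import *
print(robot.close_job())
E
```

```text
the job is handed in; nothing more can be done
None
```

I press-tested the five locks on the bench and sorted them. Three were sound and two faulty. I handed the job in at about 60 s of the 210 s allowed.

- **Testing:** The sound barrels sank about 8 mm, and the faulty ones stopped at 3 mm. The highest contact force I read was about 20 N, against the 40 N limit.
- **Blue tray:** The last pictures show the three sound locks standing upright in a row, with their barrels nearly flush.
- **Red bin:** The two faulty locks stand upright on the bin floor. I had left a gap of several millimetres between them. The front one ended up about 2 cm from where I put it, either bumped or knocked, but it is still well inside the bin.
- **Tester:** It hangs on its hook. Its top appears 2–3 mm from where it started, which is within the 9 mm tolerance.
- **Bystanders:** The jar, screwdriver and padlock look unmoved in the pictures.
- **Gripper:** It was clear of everything when I handed the job in.

No check failed. The moved lock in the bin is the only thing that differed from what I left.

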